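# Kit the small parts for the next bicycle

## Robot

A 6-joint arm with a two-finger parallel gripper is mounted at the origin on a cart in front of the work surface, level with it; the furniture and walls round the work are solid. World frame = base frame: x ahead of the robot, y to its left, z up, the work surface at z = 0. Lengths are in m, angles in degrees, forces in N, time in s.
With the tool pointing down it reaches from about 0.25 to 0.775 m from the base axis. Payload 4 kg.
Tool frame: the origin (TCP) lies midway between the tips of the shut fingers; the grasp point (between the pads) lies 19 mm behind it; z points along the fingers, y is the line along which they close (so a half turn about z gives the same grasp; the last joint's range is limited). The gripper opens to 85 mm and grips with 20 to 120 N. Pads are 22 mm wide; open, the fingers measure 114 mm over their backs; the gripper's body (76 mm by 85 mm) begins 54 mm behind the grasp point. The pads swing forward as they close: fully open they stand 13 mm farther back than shut.
Start: joints at [-76.438, 4.996, 78.535, -0, 96.463, -5.907], TCP at [0.183, -0.519, 0.205] pointing down, gripper open.
Joint ranges: [-177.83, 177.83], [-43.37, 116.18], [15.69, 146.23], [-61.86, 241.86], [9.47, 152.12], [-147.06, 147.06]. Speed limits (degrees/s): [159.86, 159.86, 180, 180, 180, 180].

## Interface

Orientations are given as a 3x3 rotation matrix whose columns are the frame's x, y, z axes.
In Python, from bench import status, viewer, env gives the robot as it stands. The module is installed in compiled form; this text tells all that it offers.
- The arm moves only by the shell command python3 -m inch 'ROWS'. ROWS is JSON, a list of rows, each an object with "rot": the turn, a rotation vector about the tool's x, y, z each as a share of pi rad, from -1 to 1, a list of three; "dp": the shift along the tool's x, y, z each as a share of 0.1 m, from -1 to 1, a list of three; "hand": the opening, from -1 (shut) to 1 (fully open). In form: [{"rot": [ax, ay, az], "dp": [tx, ty, tz], "hand": hand}, ...]. A call has exactly 8 rows; each row is the pose to reach, as a shift and turn from the pose commanded when the call began, along the tool's axes at that moment, turning the shorter way round; what a row does not reach only later rows make up. A row lasts 1/10 s, in which the tool goes at most 50 mm and 8.59 degrees, less where a joint would pass 70% of its speed; a pose out of reach is approached as far as the arm can. A call with a number of a shift or a turn outside -1 to 1 is refused whole. A call with a gripper value outside its range is refused whole. The fingers move at their own pace and stop on an object; the grip force is fixed at half the most. Time passes only in rows, so rows that repeat a pose let the fingers close, or fill a call up. It gives the time, the measured TCP pose, the force, the opening and the grip force at its end, in the units of the state.
- status.state(): the state, without advancing time (a new reading comes with each control period).
- viewer.snapshot(name): name is "side" or "top" or "wrist"; returns a dict with "pixels" (384x512x3 uint8, red, green, blue), "range_z" (384x512 float32, m along the optical axis (not along the pixel's ray), 0 where there is no reading), "fx", "fy", "cx", "cy" (pixels), "rvec" (rotation vector, rad) and "tvec" (3), from world to camera coordinates, as OpenCV has them. Camera axes: x right, y down, z forward; pixel columns grow to the right and rows downward; lengths in m; the calibration is good to about 2 mm. A picture is of the moment at which its call begins.
- env.job_done(): hands the job in; it is judged then, once.
The state is a dict: "time_s": time; "joints": joint angles; "joint_velocities": joint speeds; "tau": joint torques, N m; "eef_pos": TCP position; "orientation": TCP orientation; "force": force on the tool from outside, world axes, zero at the start; "wrist_torque": the same for the moment, N m; "width": finger opening in m; "grasp_force": force on a finger pad.
Only numpy, scipy, OpenCV 4.12 (cv2) and the standard library are available. Lean on these libraries where they do the work, as an engineer would, in place of code of your own. Each camera call takes 0.05 s, during which the arm holds its last target. There are 200 camera calls.

## Task

Lay out the kit for the next bicycle in the black tray with the four coloured pockets: the white bearing cup in the middle of the blue pocket, the black spacer stack in the yellow one, the black seat clamp (ring with a bolt ear) in the green one and the brake caliper in the red one. Set each part down flat, the way up it lies now, without dropping it, and leave the two black bearing cups where they lie.

Things in the scene. Friction and masses are not known exactly. Their poses are not given: they have to be found in the camera images.
- white_cup: white bearing cup: a thick-walled flanged ring, 40 mm across, 11 mm high, lying flat. Origin: centre of its underside, z up. It stands on a grey mat, 2 mm thick, on the table.
- spacers: black stack of spacers, one solid piece: a plain short tube with a thin wall, no flange, 34 mm across, 21 mm high, on end. Origin: centre of its underside, z up. It stands on a grey mat, 2 mm thick, on the table.
- clamp: black seat clamp: a ring with a bolt ear at one side, 36 mm wide along its x, 45 mm long along its y, 14 mm high, lying flat. Origin: centre of its underside, z up. Grasp across x. It stands on a grey mat, 2 mm thick, on the table.
- caliper: black brake caliper with stepped top, the largest of the parts: 50 mm wide along its x, 77 mm long along its y, 32 mm high, rests tipped 2 degrees. Origin: centre of its underside, z up. The solid body for grasping spans y from -38 to +28 mm; grasp across x, about 5 mm to -y of the origin. It stands on a grey mat, 2 mm thick, on the table.
- black_cup_a: black bearing cup, a look-alike to be left alone: thick-walled flanged ring, 40 mm across, 11 mm high, no ear. Origin: centre of its underside. It stands on a grey mat, 2 mm thick, on the table.
- black_cup_b: a second black bearing cup, same as the other; also left alone. Origin: centre of its underside. It stands on a grey mat, 2 mm thick, on the table.
- blue_pocket: blue square pocket, fixed: insert 94.5 mm square, 2 mm floor, lip 2.5 mm wide and 5 mm high, 89.5 mm square inside. Origin: centre of its underside, 5 mm above the table top (floor 7 mm, lip 10 mm above it); x, y along its sides. Four pockets lie 2 x 2, 95 mm apart, in a black tray 196 mm square, rim 11 mm above the table top.
- yellow_pocket: yellow square pocket, fixed: insert 94.5 mm square, 2 mm floor, lip 2.5 mm wide and 5 mm high, 89.5 mm square inside. Origin: centre of its underside, 5 mm above the table top (floor 7 mm, lip 10 mm above it); x, y along its sides. Four pockets lie 2 x 2, 95 mm apart, in a black tray 196 mm square, rim 11 mm above the table top.
- green_pocket: green square pocket, fixed: insert 94.5 mm square, 2 mm floor, lip 2.5 mm wide and 5 mm high, 89.5 mm square inside. Origin: centre of its underside, 5 mm above the table top (floor 7 mm, lip 10 mm above it); x, y along its sides. Four pockets lie 2 x 2, 95 mm apart, in a black tray 196 mm square, rim 11 mm above the table top.
- red_pocket: red square pocket, fixed: insert 94.5 mm square, 2 mm floor, lip 2.5 mm wide and 5 mm high, 89.5 mm square inside. Origin: centre of its underside, 5 mm above the table top (floor 7 mm, lip 10 mm above it); x, y along its sides. Four pockets lie 2 x 2, 95 mm apart, in a black tray 196 mm square, rim 11 mm above the table top.

How it is judged:
By the outcome, as a careful person would: the job done as asked, in the order asked, and still so for the second after the job is handed in, with the robot touching nothing.
It also fails if it takes over 96 s, if anything falls off the work surface, if the arm or the gripper's body presses on something with over 40 N, if the wrist force passes 120 N, or if a joint passes its speed limit or range.

## Working session

There is one attempt and no reset: what is moved stays moved. The work goes in short steps, Python scripts to look and compute and a shell command to move; the robot and the scene stay as the last step left them, time stands still between calls to the robot, and variables do not carry over. Pictures are saved under pics/ and viewed, at most 14 in all, crops included, and the job is handed in when it is done.

```bash
mkdir -p pics
cat > h.py <<'E'
import numpy as np, cv2
from bench import status, viewer, env
def snap(n):
    s=viewer.snapshot(n); s['R']=cv2.Rodrigues(np.array(s['rvec'],float))[0]; s['t']=np.array(s['tvec'],float).ravel(); return s
def cloud(s):
    z=s['range_z']; v,u=np.mgrid[:384,:512]
    c=np.stack([(u-s['cx'])/s['fx']*z,(v-s['cy'])/s['fy']*z,z],-1)
    return (c-s['t'])@s['R']
def ray(s,u,v,h):
    d=s['R'].T@np.array([(u-s['cx'])/s['fx'],(v-s['cy'])/s['fy'],1.]); o=-s['R'].T@s['t']
    return o+d*(h-o[2])/d[2]
def save(s,name): cv2.imwrite('pics/'+name,s['pixels'][...,::-1])
E
python3 - <<'E'
from h import *
st=status.state(); print({k:np.round(v,3).tolist() for k,v in st.items()})
ims=[]
for n in('top','side','wrist'):
    s=snap(n); np.save(n+'.npy',s,allow_pickle=True); ims.append(s['pixels'])
    print(n,s['fx'],-s['R'].T@s['t'],s['R'][2])
    save(s,n+'0.png')
E
```

```text
{'time_s': 0.0, 'joints': [-76.439, 5.04, 78.628, -0.001, 96.465, -5.906], 'joint_velocities': [0.017, -0.063, 0.094, 0.009, 0.098, 0.006], 'tau': [0.0, -35.186, -31.327, -0.0, 0.011, -0.0], 'eef_pos': [0.183, -0.518, 0.203], 'orientation': [[0.943, 0.333, -0.001], [0.333, -0.943, 0.002], [0.0, -0.002, -1.0]], 'force': [0.35, -0.71, -0.393], 'wrist_torque': [-0.042, 0.052, 0.027], 'grasp_force': 0.0, 'width': 0.086}
top 357.3747357698656 [0.43890786 0.26844236 0.88061537] [ 0.08526954 -0.01773301 -0.9962001 ]
side 363.5217837530553 [0.1489678  0.8674992  0.50446355] [ 0.4468081  -0.73439757 -0.51090384]
wrist 297.69702996594765 [ 0.25666342 -0.49223299  0.37315283] [-0.28789527 -0.09837266 -0.952596  ]
```

View pics/top0.png

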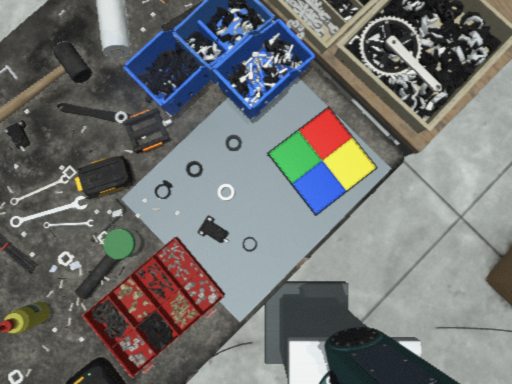

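View pics/side0.png

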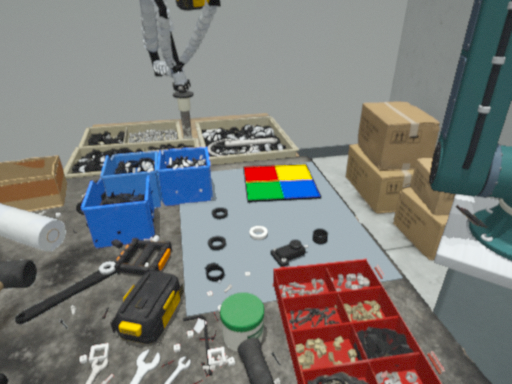

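Top view: clamp (163,190), black cups (194,169) and (233,143), white cup (226,192), caliper (213,230), spacers (250,244), tray around (323,161), pockets rotated about 40°. In the side view the spacers are at (320,236), the caliper at (288,252) and the clamp at (214,271).

```bash
cat > m.py <<'E'
from h import *
def blobs(s,zmin=-.01,zmax=.06,tray=True):
    """coarse blobs on mat: by colour"""
    P=cloud(s); hsv=cv2.cvtColor(s['pixels'],cv2.COLOR_RGB2HSV); H,S,V=cv2.split(hsv)
    out={}
    M={'black':V<75,'white':(V>205)&(S<40)}
    for n,(a,b) in dict(red=(0,8),yellow=(25,35),green=(50,75),blue=(105,120)).items(): M[n]=(H>=a)&(H<=b)&(S>170)&(V>120)
    ok=(P[...,2]>zmin)&(P[...,2]<zmax)&(s['range_z']>0)
    for n,m in M.items():
        k,L,st,c=cv2.connectedComponentsWithStats((m&ok).astype(np.uint8))
        for i in range(1,k):
            if st[i,4]>=40: out.setdefault(n,[]).append((L==i,c[i],P[L==i]))
    return out
E
python3 - <<'E'
from m import *
for n in('top','side'):
    s=np.load(n+'.npy',allow_pickle=True).item(); 
    for k,v in blobs(s).items():
        for m,c,p in v:
            q=np.median(p,0)
            if 0<q[0]<.8 and -.35<q[1]<.6: print(n,k,c.round(),len(p),p.mean(0).round(4),np.percentile(p[:,2],[5,50,95]).round(4),'ray',ray(s,*c,.01).round(4)[:2])
s=np.load('top.npy',allow_pickle=True).item();P=cloud(s)
print('mat',P[215,280],P[150,255],P[280,235],'walls',P[175,120],P[60,290,:],P[105,250],P[300,230],P[260,170],P[90,260],P[130,400])
E
```

```text
top black [169.  70.] 1494 [0.7911 0.4534 0.0484] [0.0359 0.0493 0.0583] ray [0.8073 0.4619]
top black [239.  79.] 327 [0.7747 0.2853 0.0416] [0.0308 0.0424 0.051 ] ray [0.7873 0.286 ]
top black [325.  81.] 237 [0.7887 0.0674 0.    ] [-0.0026 -0.0001  0.0026] ray [0.7846 0.0696]
top black [270.  75.] 149 [0.7813 0.2094 0.0483] [0.0395 0.0486 0.0578] ray [0.7971 0.2067]
top black [193. 100.] 248 [7.342e-01 4.016e-01 2.000e-04] [-0.0023  0.0003  0.0028] ray [0.7308 0.4002]
top black [148.  99.] 51 [0.7313 0.5095 0.0128] [0.0004 0.0147 0.0183] ray [0.7323 0.5103]
top black [146. 130.] 1035 [0.6516 0.5105 0.0173] [-0.0004  0.0207  0.0268] ray [0.6534 0.5126]
top black [369. 184.] 562 [ 5.263e-01 -4.140e-02 -1.000e-04] [-0.0029  0.      0.0025] ray [ 0.5244 -0.0372]
top black [111. 143.] 64 [6.226e-01 6.004e-01 2.000e-04] [-0.0022  0.0003  0.0028] ray [0.6206 0.5967]
top black [233. 142.] 77 [0.6242 0.2972 0.013 ] [0.0102 0.013  0.0156] ray [0.6248 0.2973]
top black [194. 169.] 94 [0.5584 0.3934 0.0127] [0.0067 0.013  0.0158] ray [0.5588 0.3938]
top black [164. 187.] 76 [0.5118 0.4636 0.0
[... 5552 characters left out ...]
086] [0.0069 0.0085 0.0114] ray [0.5921 0.1489]
side blue [180. 193.] 1102 [0.7418 0.3083 0.0331] [0.008  0.0334 0.0576] ray [0.7714 0.2812]
side blue [300. 189.] 558 [0.5147 0.0884 0.0087] [0.0069 0.0085 0.0116] ray [0.5135 0.0909]
side blue [122. 231.] 1213 [0.7347 0.4936 0.0343] [0.0091 0.0348 0.0573] ray [0.7655 0.4745]
mat [0.44718732 0.18107857 0.00323025] [6.08417677e-01 2.43438191e-01 5.35546072e-04] [0.28975054 0.28958307 0.00078133] walls [0.53671764 0.55908206 0.04780382] [0.82624731 0.16008613 0.0356111 ] [0.71285344 0.25726607 0.0325424 ] [0.24333088 0.30090403 0.00458333] [0.33721834 0.44606125 0.00682088] [0.74915707 0.23333737 0.03664606] [ 0.68674472 -0.16259862 -0.08937623]
```

View pics/wrist0.png

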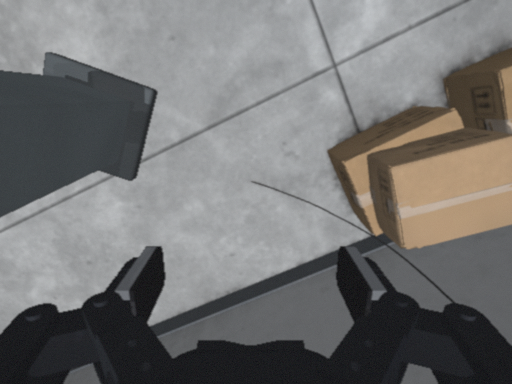

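Wrist view: only the floor, boxes and the open fingers; the work lies elsewhere. I move over the mat.

```bash
python3 -m inch '[{"rot":[0,0,0],"dp":[0.3,-0.4,-0.5],"hand":1},{"rot":[0,0,0],"dp":[0.7,-0.96,-1],"hand":1},{"rot":[0,0,0],"dp":[0.7,-0.96,-1],"hand":1},{"rot":[0,0,0],"dp":[0.7,-0.96,-1],"hand":1},{"rot":[0,0,0],"dp":[0.7,-0.96,-1],"hand":1},{"rot":[0,0,0],"dp":[0.7,-0.96,-1],"hand":1},{"rot":[0,0,0],"dp":[0.7,-0.96,-1],"hand":1},{"rot":[0,0,0],"dp":[0.7,-0.96,-1],"hand":1}]'
python3 -m inch '[{"rot":[0,0,0],"dp":[0.7,-0.96,0],"hand":1},{"rot":[0,0,0],"dp":[0.7,-0.96,0],"hand":1},{"rot":[0,0,0],"dp":[0.7,-0.96,0],"hand":1},{"rot":[0,0,0],"dp":[0.7,-0.96,0],"hand":1},{"rot":[0,0,0],"dp":[0.7,-0.96,0],"hand":1},{"rot":[0,0,0],"dp":[0.7,-0.96,0],"hand":1},{"rot":[0,0,0],"dp":[0.7,-0.96,0],"hand":1},{"rot":[0,0,0],"dp":[0.7,-0.96,0],"hand":1}]'
python3 -m inch '[{"rot":[0,0,0],"dp":[0.7,-0.96,0],"hand":1},{"rot":[0,0,0],"dp":[0.7,-0.96,0],"hand":1},{"rot":[0,0,0],"dp":[0.7,-0.96,0],"hand":1},{"rot":[0,0,0],"dp":[0.7,-0.96,0],"hand":1},{"rot":[0,0,0],"dp":[0.7,-0.96,0],"hand":1},{"rot":[0,0,0],"dp":[0.7,-0.96,0],"hand":1},{"rot":[0,0,0],"dp":[0.7,-0.96,0],"hand":1},{"rot":[0,0,0],"dp":[0.7,-0.96,0],"hand":1}]'
```

```text
time_s: 0.95
eef_pos: [0.2168, -0.4051, 0.3027]
orientation: [[0.943, 0.332, -0.002], [0.332, -0.943, 0.004], [-0.0, -0.004, -1.0]]
force: [-0.3, -0.3, 0.5]
width: 0.0854
grasp_force: 0.0
time_s: 1.75
eef_pos: [0.251, -0.2916, 0.3043]
orientation: [[0.943, 0.332, -0.001], [0.332, -0.943, 0.001], [-0.0, -0.001, -1.0]]
force: [0.1, 0.2, -0.3]
width: 0.0854
grasp_force: 0.0
time_s: 2.55
eef_pos: [0.2851, -0.1778, 0.3045]
orientation: [[0.943, 0.332, -0.001], [0.332, -0.943, 0.0], [-0.0, -0.0, -1.0]]
force: [-0.7, -0.7, 0.2]
width: 0.0854
grasp_force: 0.0
```

```bash
python3 -m inch '[{"rot":[0,0,0],"dp":[0.7,-0.96,0],"hand":1},{"rot":[0,0,0],"dp":[0.7,-0.96,0],"hand":1},{"rot":[0,0,0],"dp":[0.7,-0.96,0],"hand":1},{"rot":[0,0,0],"dp":[0.7,-0.96,0],"hand":1},{"rot":[0,0,0],"dp":[0.7,-0.96,0],"hand":1},{"rot":[0,0,0],"dp":[0.7,-0.96,0],"hand":1},{"rot":[0,0,0],"dp":[0.7,-0.96,0],"hand":1},{"rot":[0,0,0],"dp":[0.7,-0.96,0],"hand":1}]'
python3 -m inch '[{"rot":[0,0,0],"dp":[0.7,-0.96,0],"hand":1},{"rot":[0,0,0],"dp":[0.7,-0.96,0],"hand":1},{"rot":[0,0,0],"dp":[0.7,-0.96,0],"hand":1},{"rot":[0,0,0],"dp":[0.7,-0.96,0],"hand":1},{"rot":[0,0,0],"dp":[0.7,-0.96,0],"hand":1},{"rot":[0,0,0],"dp":[0.7,-0.96,0],"hand":1},{"rot":[0,0,0],"dp":[0.7,-0.96,0],"hand":1},{"rot":[0,0,0],"dp":[0.7,-0.96,0],"hand":1}]'
python3 -m inch '[{"rot":[0,0,0],"dp":[0.7,-0.96,0],"hand":1},{"rot":[0,0,0],"dp":[0.7,-0.96,0],"hand":1},{"rot":[0,0,0],"dp":[0.7,-0.96,0],"hand":1},{"rot":[0,0,0],"dp":[0.7,-0.96,0],"hand":1},{"rot":[0,0,0],"dp":[0.7,-0.96,0],"hand":1},{"rot":[0,0,0],"dp":[0.7,-0.96,0],"hand":1},{"rot":[0,0,0],"dp":[0.7,-0.96,0],"hand":1},{"rot":[0,0,0],"dp":[0.7,-0.96,0],"hand":1}]'
python3 - <<'E'
from h import *
s=snap('wrist'); np.save('w1.npy',s,allow_pickle=True); save(s,'w1.png'); print(status.state()['joints'])
E
```

```text
time_s: 3.35
eef_pos: [0.3192, -0.064, 0.3047]
orientation: [[0.944, 0.331, -0.0], [0.331, -0.944, -0.0], [-0.0, 0.0, -1.0]]
force: [-0.3, 0.1, 0.2]
width: 0.0856
grasp_force: 0.0
time_s: 4.15
eef_pos: [0.3533, 0.0498, 0.3048]
orientation: [[0.943, 0.331, 0.0], [0.331, -0.943, -0.0], [0.0, 0.0, -1.0]]
force: [-0.4, 0.3, 0.6]
width: 0.0854
grasp_force: 0.0
time_s: 4.95
eef_pos: [0.3873, 0.1637, 0.305]
orientation: [[0.943, 0.332, 0.001], [0.332, -0.943, -0.0], [0.001, 0.0, -1.0]]
force: [-0.1, -0.7, -0.3]
width: 0.0856
grasp_force: 0.0
[ 1.52001223e+01 -1.14852081e+01  8.29100339e+01 -1.23302878e-02
  1.08536417e+02  8.58032316e+01]
```

View pics/w1.png

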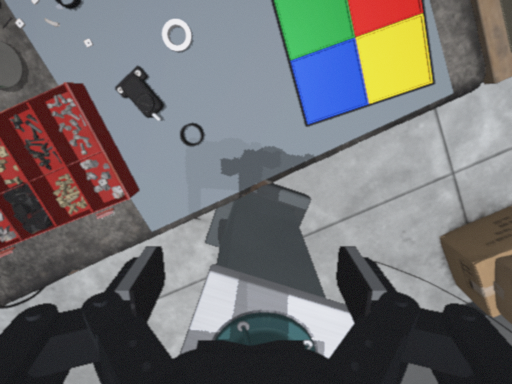

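Wrist view: the white cup is at (177,36), caliper at (140,93) with a pin sticking out at its lower right (158,117), spacers at (192,134), and the tray with green/red/blue/yellow at upper right. One more step for a second, more central view.

```bash
python3 -m inch '[{"rot":[0,0,0],"dp":[0.7,-0.9,0],"hand":1},{"rot":[0,0,0],"dp":[0.7,-0.9,0],"hand":1},{"rot":[0,0,0],"dp":[0.7,-0.9,0],"hand":1},{"rot":[0,0,0],"dp":[0.7,-0.9,0],"hand":1},{"rot":[0,0,0],"dp":[0.7,-0.9,0],"hand":1},{"rot":[0,0,0],"dp":[0.7,-0.9,0],"hand":1},{"rot":[0,0,0],"dp":[0.7,-0.9,0],"hand":1},{"rot":[0,0,0],"dp":[0.7,-0.9,0],"hand":1}]'
python3 - <<'E'
from h import *
s=snap('wrist'); np.save('w2.npy',s,allow_pickle=True); save(s,'w2.png')
E
```

```text
time_s: 5.8
eef_pos: [0.4232, 0.2718, 0.3053]
orientation: [[0.943, 0.332, 0.001], [0.332, -0.943, 0.0], [0.001, 0.0, -1.0]]
force: [0.9, 0.4, -0.9]
width: 0.0851
grasp_force: 0.0
```

View pics/w2.png

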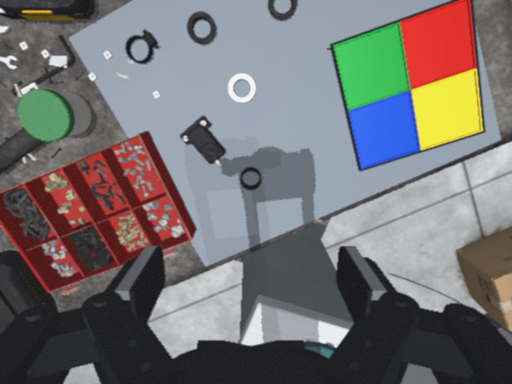

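View 2: clamp (141,47) with its ear to the right (152,38), black cups (202,28) and (283,5), white cup (241,88), caliper (204,143) with pin at (218,160), spacers (251,178), tray centred near (410,85).

```bash
cat > loc.py <<'E'
from h import *
def cnts(m,amin):
    c,_=cv2.findContours(m.astype(np.uint8),cv2.RETR_EXTERNAL,cv2.CHAIN_APPROX_NONE); return [x for x in c if cv2.contourArea(x)>amin]
def planeXY(s,c,h): return np.array([ray(s,u,v,h)[:2] for u,v in c.reshape(-1,2)],np.float32)
def parts(s,amin=60,vb=75):
    hsv=cv2.cvtColor(s['pixels'],cv2.COLOR_RGB2HSV); H,S,V=cv2.split(hsv); P=cloud(s); r=s['range_z']>0
    res=[]
    for col,m in (('black',V<vb),('white',(V>185)&(S<50))):
        for c in cnts(m&r,amin):
            mk=np.zeros(V.shape,np.uint8); cv2.drawContours(mk,[c],-1,1,-1); mk=(mk>0)&m&r
            p=P[mk]; h=np.percentile(p[:,2],85)
            if not(.3<p[:,0].mean()<.7 and .2<p[:,1].mean()<.5 and h<.05): continue
            xy=planeXY(s,c,h); res.append((col,c,h,xy,cv2.minAreaRect(xy)))
    return res
def pockets(s):
    H,S,V=cv2.split(cv2.cvtColor(s['pixels'],cv2.COLOR_RGB2HSV)); o={}; P=cloud(s)
    for n,f in dict(red=(H<8)|(H>172),yellow=(H>20)&(H<38),green=(H>45)&(H<85),blue=(H>105)&(H<125)).items():
        for c in cnts(f&(S>150)&(V>90)&(P[...,0]>.4)&(P[...,1]<.25)&(P[...,1]>-.1)&(P[...,2]<.03),300): o[n]=(c,cv2.minAreaRect(planeXY(s,c,.01)))
    return o
E
python3 - <<'E'
from loc import *
for n in('top','w1','w2'):
    s=np.load(n+'.npy',allow_pickle=True).item()
    for col,c,h,xy,r in parts(s):
        print(n,col,cv2.boundingRect(c),'h%.4f'%h,'rect',np.round(r[0],4),np.round(r[1],4),round(r[2],1))
    for k,(c,r) in pockets(s).items(): print(n,k,np.round(r[0],4),np.round(r[1],4),round(r[2],1))
E
```

```text
top black (154, 256, 27, 32) h0.0287 rect [0.3136 0.4476] [0.0945 0.0053] 41.2
top black (199, 218, 29, 24) h0.0340 rect [0.4074 0.3424] [0.0629 0.0433] 47.9
top black (187, 162, 15, 15) h0.0154 rect [0.5571 0.3921] [0.0344 0.034 ] 1.1
top black (226, 136, 15, 15) h0.0148 rect [0.6231 0.2974] [0.0351 0.0332] 45.3
top white (217, 183, 17, 17) h0.0147 rect [0.5041 0.316 ] [0.039  0.0388] 0.7
top red [0.651  0.0699] [0.0936 0.0949] 37.8
top yellow [0.576  0.0105] [0.0951 0.0932] 37.9
top green [0.5911 0.1458] [0.0941 0.0913] 37.9
top blue [0.5157 0.0871] [0.0949 0.0941] 38.0
w1 black (106, 142, 20, 39) h0.0399 rect [0.3077 0.3477] [0.0591 0.015 ] 35.5
w1 black (181, 123, 23, 23) h0.0236 rect [0.3805 0.2551] [0.0309 0.0343] 37.1
w1 black (30, 94, 21, 36) h0.0362 rect [0.3426 0.4666] [0.0484 0.024 ] 14.5
w1 black (70, 84, 36, 65) h0.0399 rect [0.3628 0.3932] [0.0944 0.0166] 40.9
w1 black (116, 67, 48, 50) h0.0336 rect [0.4132 0.3339] [0.0616 0.0464] 59.2
w1 black (56, 0, 25, 9) h0.0161 rect [0.4916 0.4602] [0.0094 0.0322] 19.3
w1 white (161, 18, 30, 33) h0.0144 rect [0.5039 0.3153] [0.04   0.0402] 15.8
w1 red [0.6331 0.0544] [0.0463 0.095 ] 37.6
w1 yellow [0.5764 0.0104] [0.0956 0.0947] 37.9
w1 green [0.5863 0.1406] [0.0786 0.0934] 37.8
w1 blue [0.5169 0.0869] [0.0952 0.094 ] 37.8
w2 black (240, 167, 21, 23) h0.0230 rect [0.3814 0.2582] [0.0357 0.0315] 19.4
w2 black (181, 117, 44, 46) h0.0335 rect [0.4145 0.3401] [0.0608 0.0449] 57.7
w2 black (126, 31, 32, 32) h0.0164 rect [0.5083 0.4644] [0.0358 0.0432] 59.4
w2 black (188, 12, 28, 32) h0.0142 rect [0.5595 0.3922] [0.0378 0.036 ] 60.4
w2 black (269, 0, 28, 20) h0.0141 rect [0.6173 0.2947] [0.0227 0.0364] 19.4
w2 white (227, 73, 30, 30) h0.0139 rect [0.504  0.3146] [0.0401 0.0425] 19.4
w2 red [0.6521 0.0697] [0.0944 0.0954] 37.8
w2 yellow [0.5765 0.011 ] [0.0961 0.0953] 37.7
w2 green [0.5928 0.1457] [0.0946 0.093 ] 37.8
w2 blue [0.5169 0.0871] [0.0953 0.0939] 37.8
```

```bash
python3 -m inch '[{"rot":[0,0,0],"dp":[0.9,-0.14,1],"hand":0.4},{"rot":[0,0,0],"dp":[0.9,-0.14,1],"hand":0.4},{"rot":[0,0,0],"dp":[0.9,-0.14,1],"hand":0.4},{"rot":[0,0,0],"dp":[0.9,-0.14,1],"hand":0.4},{"rot":[0,0,0],"dp":[0.9,-0.14,1],"hand":0.4},{"rot":[0,0,0],"dp":[0.9,-0.14,1],"hand":0.4},{"rot":[0,0,0],"dp":[0.9,-0.14,1],"hand":0.4},{"rot":[0,0,0],"dp":[0.9,-0.14,1],"hand":0.4}]'
python3 -m inch '[{"rot":[0,0,0],"dp":[0,0,0.5],"hand":0.4},{"rot":[0,0,0],"dp":[0,0,1],"hand":0.4},{"rot":[0,0,0],"dp":[0,0,1],"hand":0.4},{"rot":[0,0,0],"dp":[0,0,1],"hand":0.4},{"rot":[0,0,0],"dp":[0,0,1],"hand":0.4},{"rot":[0,0,0],"dp":[0,0,1],"hand":0.4},{"rot":[0,0,0],"dp":[0,0,1],"hand":0.4},{"rot":[0,0,0],"dp":[0,0,1],"hand":0.4}]'
cat > look.py <<'E'
from loc import *
import sys
s=snap('wrist'); save(s,sys.argv[1]+'.png'); np.save(sys.argv[1]+'.npy',s,allow_pickle=True)
st=status.state(); p=np.array(st['eef_pos']); R=np.array(st['orientation']); print('tcp',p.round(4))
for col,c,h,xy,r in parts(s,150):
    e=cv2.minEnclosingCircle(xy)
    print(col,cv2.boundingRect(c),'h%.4f'%h,'rect',np.round(r[0],4),np.round(r[1],4),round(r[2],1),'circ',np.round(e[0],4),round(e[1],4),'tool dxy',((np.r_[r[0],0]-p)@R*1e3).round(1)[:2])
E
python3 look.py w3
```

```text
time_s: 6.65
eef_pos: [0.5036, 0.316, 0.207]
orientation: [[0.943, 0.333, 0.003], [0.333, -0.943, 0.002], [0.004, -0.0, -1.0]]
force: [-0.7, -0.6, -0.2]
width: 0.0597
grasp_force: 0.0
time_s: 7.45
eef_pos: [0.5046, 0.3164, 0.1067]
orientation: [[0.943, 0.333, 0.003], [0.333, -0.943, 0.001], [0.003, -0.0, -1.0]]
force: [-0.4, 0.7, 0.4]
width: 0.0593
grasp_force: 0.0
tcp [0.5042 0.3162 0.106 ]
black (249, 292, 32, 37) h0.0222 rect [0.3861 0.2595] [0.0442 0.0321] 19.5 circ [0.386 0.259] 0.0226 tool dxy [-130.5   14.1]
black (65, 100, 54, 50) h0.0162 rect [0.5096 0.4628] [0.0353 0.0479] 44.2 circ [0.51   0.4631] 0.0241 tool dxy [  53.7 -136.4]
black (165, 73, 47, 48) h0.0140 rect [0.5604 0.3923] [0.0383 0.0378] 63.1 circ [0.5604 0.3923] 0.0196 tool dxy [ 78.2 -53. ]
black (298, 32, 49, 52) h0.0139 rect [0.6253 0.298 ] [0.0379 0.0388] 19.4 circ [0.6255 0.2986] 0.02 tool dxy [107.9  57.5]
white (232, 166, 42, 41) h0.0139 rect [0.5045 0.3147] [0.0384 0.0379] 19.5 circ [0.5042 0.315 ] 0.0199 tool dxy [-0.5  1.5]
```

View pics/w3.png

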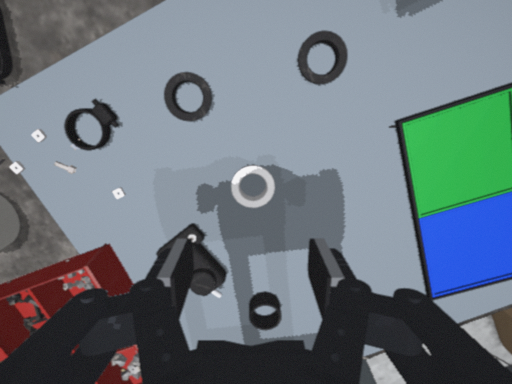

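White cup at (253,187), centred between the fingers to about 1.5 mm; the clamp (90,126) has its ear to the upper right (108,110).

```bash
python3 -m inch '[{"rot":[0,0,0],"dp":[0,0.13,0.4],"hand":0.4},{"rot":[0,0,0],"dp":[0,0.13,0.7],"hand":0.4},{"rot":[0,0,0],"dp":[0,0.13,0.85],"hand":0.4},{"rot":[0,0,0],"dp":[0,0.13,0.95],"hand":0.4},{"rot":[0,0,0],"dp":[0,0.13,1],"hand":0.4},{"rot":[0,0,0],"dp":[0,0.13,1],"hand":0.4},{"rot":[0,0,0],"dp":[0,0.13,1],"hand":0.4},{"rot":[0,0,0],"dp":[0,0.13,1],"hand":0.4}]'
python3 -m inch '[{"rot":[0,0,0],"dp":[0,0,0.02],"hand":0.4},{"rot":[0,0,0],"dp":[0,0,0.03],"hand":0.4},{"rot":[0,0,0],"dp":[0,0,0.03],"hand":0.2},{"rot":[0,0,0],"dp":[0,0,0.03],"hand":0},{"rot":[0,0,0],"dp":[0,0,0.03],"hand":-0.3},{"rot":[0,0,0],"dp":[0,0,0.03],"hand":-0.5},{"rot":[0,0,0],"dp":[0,0,0.03],"hand":-0.5},{"rot":[0,0,0],"dp":[0,0,0.03],"hand":-0.5}]'
python3 - <<'E'
from h import *
s=snap('wrist'); i=s['pixels'][150:384,100:412]
save(dict(pixels=cv2.resize(i,None,fx=2,fy=2)),'w4.png'); print(status.state()['eef_pos'],status.state()['force'])
E
```

```text
time_s: 8.3
eef_pos: [0.5088, 0.3042, 0.0062]
orientation: [[0.943, 0.333, 0.003], [0.333, -0.943, 0.001], [0.003, -0.0, -1.0]]
force: [0.7, -0.1, 0.4]
width: 0.0597
grasp_force: 0.0
time_s: 9.1
eef_pos: [0.5079, 0.3036, 0.0017]
orientation: [[0.943, 0.333, 0.0], [0.333, -0.943, -0.0], [-0.0, 0.0, -1.0]]
force: [0.9, -0.2, 0.7]
width: 0.0214
grasp_force: 0.0
[0.50784008 0.30359104 0.00167791] [0.18742746 0.37995803 0.91066029]
```

View pics/w4.png

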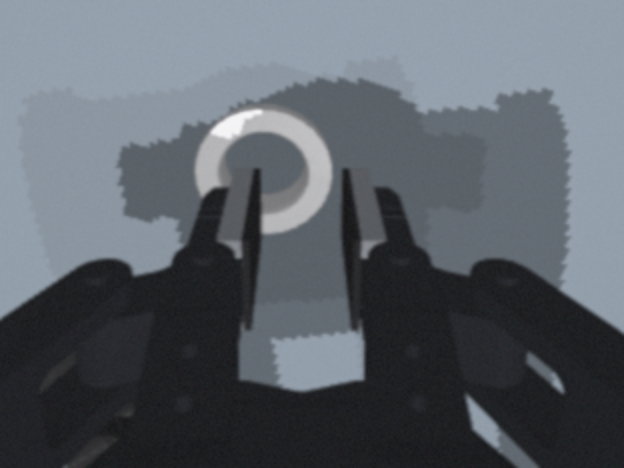

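I shifted 13 mm instead of 1.3 mm (a slip of ten), so the fingers closed on nothing with one near the ring's hole. I lift straight up and look again.

```bash
python3 -m inch '[{"rot":[0,0,0],"dp":[0,0,-0.1],"hand":-0.5},{"rot":[0,0,0],"dp":[0,0,-0.2],"hand":-0.5},{"rot":[0,0,0],"dp":[0,0,-0.4],"hand":-0.5},{"rot":[0,0,0],"dp":[0,0,-0.5],"hand":0.4},{"rot":[0,0,0],"dp":[0,0,-0.5],"hand":0.4},{"rot":[0,0,0],"dp":[0,0,-0.5],"hand":0.4},{"rot":[0,0,0],"dp":[0,0,-0.5],"hand":0.4},{"rot":[0,0,0],"dp":[0,0,-0.5],"hand":0.4}]'
python3 look.py w5
```

```text
time_s: 9.95
eef_pos: [0.5071, 0.3033, 0.0505]
orientation: [[0.943, 0.333, -0.002], [0.333, -0.943, -0.001], [-0.002, 0.0, -1.0]]
force: [-0.5, 1.1, -0.1]
width: 0.0596
grasp_force: 0.0
tcp [0.5073 0.3033 0.0506]
black (0, 96, 66, 64) h0.0160 rect [0.5099 0.462 ] [0.0359 0.0499] 44.7 circ [0.5096 0.4618] 0.0251 tool dxy [  55.5 -148.8]
black (120, 62, 62, 62) h0.0140 rect [0.5604 0.3919] [0.038  0.0399] 19.4 circ [0.5603 0.3919] 0.0201 tool dxy [ 79.7 -65.8]
black (290, 7, 64, 70) h0.0139 rect [0.6255 0.2978] [0.0384 0.0396] 85.5 circ [0.6255 0.2983] 0.02 tool dxy [109.8  44.6]
white (211, 180, 51, 50) h0.0140 rect [0.5051 0.3138] [0.0387 0.0362] 23.1 circ [0.5044 0.3149] 0.0198 tool dxy [  1.5 -10.6]
```

View pics/w5.png

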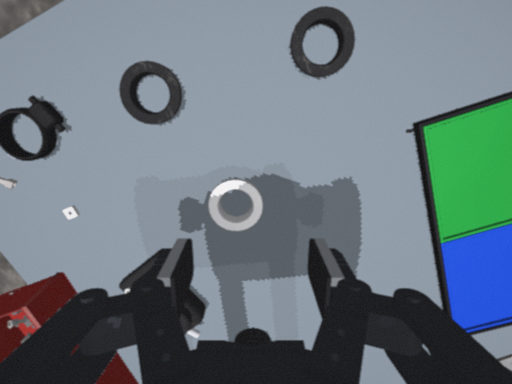

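The cup still lies flat at (236,205), position unchanged at (0.5044, 0.3149). Correct by −12 mm in y and try again.

```bash
python3 -m inch '[{"rot":[0,0,0],"dp":[0.01,-0.12,0],"hand":0.4},{"rot":[0,0,0],"dp":[0.01,-0.12,0.1],"hand":0.4},{"rot":[0,0,0],"dp":[0.01,-0.12,0.25],"hand":0.4},{"rot":[0,0,0],"dp":[0.01,-0.12,0.4],"hand":0.4},{"rot":[0,0,0],"dp":[0.01,-0.12,0.48],"hand":0.4},{"rot":[0,0,0],"dp":[0.01,-0.12,0.49],"hand":0.4},{"rot":[0,0,0],"dp":[0.01,-0.12,0.49],"hand":0.4},{"rot":[0,0,0],"dp":[0.01,-0.12,0.49],"hand":0.2}]'
python3 -m inch '[{"rot":[0,0,0],"dp":[0,0,0],"hand":0},{"rot":[0,0,0],"dp":[0,0,0],"hand":-0.2},{"rot":[0,0,0],"dp":[0,0,0],"hand":-0.5},{"rot":[0,0,0],"dp":[0,0,0],"hand":-0.5},{"rot":[0,0,0],"dp":[0,0,0],"hand":-0.5},{"rot":[0,0,0],"dp":[0,0,0],"hand":-0.5},{"rot":[0,0,0],"dp":[0,0,0],"hand":-0.5},{"rot":[0,0,0],"dp":[0,0,0],"hand":-0.5}]'
```

```text
time_s: 10.8
eef_pos: [0.5054, 0.3154, 0.0033]
orientation: [[0.943, 0.333, 0.001], [0.333, -0.943, 0.0], [0.001, -0.0, -1.0]]
force: [0.4, 0.3, -0.0]
width: 0.0515
grasp_force: 0.0
time_s: 11.6
eef_pos: [0.5048, 0.3152, 0.0027]
orientation: [[0.943, 0.333, 0.0], [0.333, -0.943, -0.0], [-0.0, 0.0, -1.0]]
force: [0.1, -0.1, -0.3]
width: 0.0217
grasp_force: 0.0
```

Run:
```python
from h import *
w=snap('wrist'); s=snap('side')
a=cv2.resize(w['pixels'][150:384,100:412],(400,300)); b=cv2.resize(s['pixels'][190:265,215:315],(400,300),interpolation=cv2.INTER_CUBIC)
save(dict(pixels=np.hstack([a,b])),'w6.png')
P=cloud(w); q=P[150:384,100:412].reshape(-1,3); q=q[(np.abs(q[:,0]-.505)<.03)&(np.abs(q[:,1]-.315)<.03)&(q[:,2]<.08)&(q[:,2]>.015)]
print(len(q),np.percentile(q[:,2],[0,1,5,20]))
```

```text
4566 [0.01502855 0.03356351 0.03788655 0.04861463]
```

View pics/w6.png

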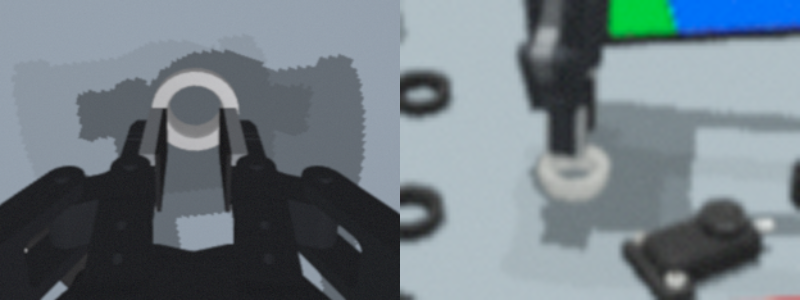

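The fingers stand over the ring rather than around it. Left panel: the pads' front edges at (150,107) and (228,107) cross the rim; right panel: the tip ends at the ring's top. I measure the actual tip height from depth.

Run:
```python
from h import *
w=snap('wrist'); st=status.state(); P=cloud(w); R=np.array(st['orientation']); p=np.array(st['eef_pos'])
T=(P-p)@R*1e3
for u in (212,216,220,224,274,278,282): print(u,[tuple(T[v,u].round().astype(int)) for v in range(224,276,6)])
```

```text
212 [(np.int64(2), np.int64(-24), np.int64(2)), (np.int64(-2), np.int64(-24), np.int64(0)), (np.int64(-6), np.int64(-25), np.int64(1)), (np.int64(-10), np.int64(-25), np.int64(1)), (np.int64(7), np.int64(-19), np.int64(-39)), (np.int64(11), np.int64(-17), np.int64(-52)), (np.int64(11), np.int64(-17), np.int64(-56)), (np.int64(11), np.int64(-16), np.int64(-61)), (np.int64(12), np.int64(-15), np.int64(-67))]
216 [(np.int64(2), np.int64(-22), np.int64(1)), (np.int64(-2), np.int64(-22), np.int64(0)), (np.int64(-6), np.int64(-22), np.int64(0)), (np.int64(11), np.int64(-17), np.int64(-40)), (np.int64(11), np.int64(-16), np.int64(-46)), (np.int64(11), np.int64(-16), np.int64(-51)), (np.int64(12), np.int64(-15), np.int64(-58)), (np.int64(11), np.int64(-14), np.int64(-62)), (np.int64(11), np.int64(-14), np.int64(-65))]
220 [(np.int64(2), np.int64(-19), np.int64(0)), (np.int64(3), np.int64(-18), np.int64(-10)), (np.int64(12), np.int64(-15), np.int64(-35)), (np.int64(11), np.int64(-15), np.int64(-40)), (np.int64(11), np.int64(-14), np.int64(-46)), (np.int64(11), np.int64(-14), np.int64(-52)), (
[... 1073 characters left out ...]
4(14), np.int64(-33)), (np.int64(11), np.int64(13), np.int64(-40)), (np.int64(11), np.int64(13), np.int64(-46)), (np.int64(11), np.int64(12), np.int64(-51)), (np.int64(11), np.int64(12), np.int64(-57)), (np.int64(10), np.int64(11), np.int64(-61)), (np.int64(10), np.int64(11), np.int64(-64))]
282 [(np.int64(7), np.int64(18), np.int64(-10)), (np.int64(4), np.int64(18), np.int64(-11)), (np.int64(11), np.int64(16), np.int64(-33)), (np.int64(11), np.int64(15), np.int64(-40)), (np.int64(11), np.int64(14), np.int64(-45)), (np.int64(11), np.int64(14), np.int64(-51)), (np.int64(10), np.int64(13), np.int64(-55)), (np.int64(11), np.int64(13), np.int64(-61)), (np.int64(10), np.int64(13), np.int64(-64))]
```

Run:
```python
from h import *
st=status.state(); R=np.array(st['orientation']); p=np.array(st['eef_pos'])
for n in('side','top'):
    w=snap(n); T=(cloud(w)-p)@R*1e3
    V=w['pixels'].max(-1)
    m=(np.abs(T[...,0])<25)&(np.abs(T[...,1])<30)&(T[...,2]<-11.5-2)&(w['range_z']>0)
    q=T[m]; print(n,m.sum()); 
    if m.sum():
        o=np.argsort(-q[:,2])[:25]; v,u=np.where(m)
        for i in o: print(u[i],v[i],q[i].round(1),V[v[i],u[i]])
```

```text
side 1039
253 229 [  6.3 -16.5 -27.9] 142
254 229 [  4.1 -16.4 -28.2] 140
256 229 [ -0.4 -16.4 -28.9] 132
258 229 [ -4.7 -15.7 -29.1] 122
257 229 [ -2.6 -16.4 -29.3] 123
255 229 [  1.6 -17.4 -29.3] 137
262 222 [ -7.5  11.4 -29.4] 83
259 229 [ -7.1 -16.6 -30.1] 144
251 227 [ 11.4 -14.1 -30.7] 151
260 229 [ -9.6 -17.5 -31.2] 156
262 221 [ -7.3  12.6 -31.3] 66
252 228 [  7.9 -19.1 -32.2] 131
263 221 [ -9.7  11.9 -32.2] 87
261 227 [-10.4 -11.4 -32.4] 157
260 228 [ -9.2 -15.8 -32.6] 144
259 228 [ -7.4 -17.7 -33.7] 127
262 220 [ -7.3  12.5 -34.1] 63
254 228 [  2.8 -21.4 -34.6] 92
253 228 [  4.9 -22.  -34.7] 105
251 226 [ 10.8 -16.2 -35. ] 149
263 220 [ -9.8  11.3 -35.4] 80
255 228 [  0.4 -22.3 -35.7] 89
259 227 [ -7.2 -16.9 -35.7] 119
256 228 [ -1.8 -22.3 -36.1] 80
261 226 [-10.8 -13.2 -36.4] 143
top 1542
238 192 [ -24.4   27.1 -164.8] 55
238 191 [ -23.6   27.6 -178.9] 57
189 160 [  24.9  -25.1 -377.6] 95
186 162 [  23.5  -29.9 -377.9] 101
233 182 [ -24.9   23.5 -379.2] 98
187 161 [  24.1  -28.  -379.4] 96
236 180 [ -23.6   28.4 -379.6] 102
191 159 [  24.9  -21.8 -379.9] 95
193 159 [  24.   -19.1 -379.9] 99
186 161 [  24.5  -29.3 -379.9] 95
232 182 [ -24.5   22.2 -379.9] 101
194 158 [  24.9  -17.3 -379.9] 95
224 185 [ -24.8   10.3 -379.9] 103
237 180 [ -24.1   29.7 -380.2] 99
233 181 [ -23.6   24.  -380.2] 101
236 181 [ -25.    28.  -380.2] 99
235 181 [ -24.5   26.6 -380.3] 102
228 183 [ -24.    16.5 -380.3] 103
235 180 [ -23.2   27.1 -380.4] 100
194 159 [  23.4  -17.7 -380.5] 99
229 183 [ -24.5   17.8 -380.5] 98
230 183 [ -25.    19.1 -380.5] 98
197 158 [  23.4  -13.3 -380.6] 101
195 159 [  22.9  -16.4 -380.7] 102
220 186 [ -24.5    4.6 -380.8] 105
```

Run:
```python
from h import *
R=np.array([[.943,.333,0],[.333,-.943,0],[0,0,-1.]])
for n,p in(('w5',(.5073,.3033,.0506)),('w2',(.4232,.2718,.3053)),('w3',(.5042,.3162,.106))):
    w=np.load(n+'.npy',allow_pickle=True).item(); T=(cloud(w)-np.array(p))@R*1e3
    m=(np.abs(T[...,0]-11)<3)&(np.abs(T[...,1])<62)&(T[...,2]<-13)&(T[...,2]>-60)
    for sg in(-1,1):
        q=T[m&(T[...,1]*sg>0)]; q=q[np.argsort(-q[:,2])]
        print(n,sg,q[:6].round(1).tolist(), 'inner',np.abs(q[:40,1]).min())
```

```text
w5 -1 [[8.2, -30.4, -33.7], [9.9, -34.3, -33.8], [9.9, -35.8, -33.8], [9.5, -30.2, -33.9], [10.0, -30.7, -34.0], [10.1, -31.2, -34.1]] inner 30.032204082829992
w5 1 [[9.7, 34.3, -33.2], [9.2, 29.8, -33.4], [10.2, 31.6, -34.2], [10.2, 36.1, -34.3], [10.3, 34.5, -34.4], [10.4, 30.5, -34.6]] inner 29.43026966459296
w2 -1 [[8.0, -43.3, -41.4], [8.6, -42.8, -41.5], [9.9, -45.4, -42.0], [9.0, -43.0, -42.2], [9.8, -42.8, -42.8], [10.5, -42.7, -43.0]] inner 42.65239727746908
w2 1 [[8.5, 42.3, -41.4], [9.9, 46.8, -42.0], [8.9, 42.5, -42.2], [8.4, 42.5, -42.3], [10.1, 42.3, -42.5], [9.7, 42.3, -42.7]] inner 42.007383517187755
w3 -1 [[10.1, -34.4, -34.2], [8.5, -30.4, -34.3], [10.3, -35.8, -34.7], [10.5, -32.2, -35.0], [10.5, -33.2, -35.0], [10.5, -31.7, -35.0]] inner 30.028549436771304
w3 1 [[10.0, 35.9, -33.9], [10.2, 30.7, -34.4], [10.3, 31.1, -34.6], [10.4, 33.7, -34.6], [10.5, 35.1, -34.8], [9.9, 29.6, -34.9]] inner 29.46692807764669
```

Both cameras agree that the real finger tips are about 29–31 mm above the reported TCP (−34 mm at 60 mm opening, −41.5 at 85). I'll use that measured offset: at 40 mm width, tips = eef_z + 31 mm.

```bash
python3 -m inch '[{"rot":[0,0,0],"dp":[0,0,0],"hand":0.4},{"rot":[0,0,0],"dp":[0,0,0],"hand":0.4},{"rot":[0,0,0],"dp":[0,0,0],"hand":0.4},{"rot":[0,0,0],"dp":[0,0,0],"hand":0.4},{"rot":[0,0,0],"dp":[0,0,0.1],"hand":0.4},{"rot":[0,0,0],"dp":[0,0,0.18],"hand":0.4},{"rot":[0,0,0],"dp":[0,0,0.24],"hand":0.4},{"rot":[0,0,0],"dp":[0,0,0.25],"hand":0.4}]'
python3 -m inch '[{"rot":[0,0,0],"dp":[0,0,0.02],"hand":0.4},{"rot":[0,0,0],"dp":[0,0,0.04],"hand":0.4},{"rot":[0,0,0],"dp":[0,0,0.04],"hand":0.2},{"rot":[0,0,0],"dp":[0,0,0.04],"hand":0},{"rot":[0,0,0],"dp":[0,0,0.04],"hand":-0.3},{"rot":[0,0,0],"dp":[0,0,0.04],"hand":-0.3},{"rot":[0,0,0],"dp":[0,0,0.04],"hand":-0.3},{"rot":[0,0,0],"dp":[0,0,0.04],"hand":-0.3}]'
```

```text
time_s: 12.65
eef_pos: [0.5035, 0.3146, -0.0243]
orientation: [[0.943, 0.333, -0.003], [0.333, -0.943, -0.002], [-0.003, 0.001, -1.0]]
force: [-0.4, -0.1, -0.1]
width: 0.0598
grasp_force: 0.0
time_s: 13.45
eef_pos: [0.5055, 0.3156, -0.0254]
orientation: [[0.943, 0.333, 0.002], [0.333, -0.943, 0.001], [0.002, -0.0, -1.0]]
force: [-0.2, 0.4, 4.3]
width: 0.0356
grasp_force: 61.8
```

```bash
python3 -m inch '[{"rot":[0,0,0],"dp":[0,0,-0.1],"hand":-0.3},{"rot":[0,0,0],"dp":[0,0,-0.3],"hand":-0.3},{"rot":[0,0,0],"dp":[0,0,-0.6],"hand":-0.3},{"rot":[0,0,0],"dp":[0,0.1,-0.8],"hand":-0.3},{"rot":[0,0,0],"dp":[-0.1,0.4,-0.8],"hand":-0.3},{"rot":[0,0,0],"dp":[-0.2,0.7,-0.8],"hand":-0.3},{"rot":[0,0,0],"dp":[-0.3,1,-0.8],"hand":-0.3},{"rot":[0,0,0],"dp":[-0.3,1,-0.8],"hand":-0.3}]'
python3 -m inch '[{"rot":[0,0,0],"dp":[-0.12,0.4,0],"hand":-0.3},{"rot":[0,0,0],"dp":[-0.24,0.8,0],"hand":-0.3},{"rot":[0,0,0],"dp":[-0.35,1,0],"hand":-0.3},{"rot":[0,0,0],"dp":[-0.35,1,0],"hand":-0.3},{"rot":[0,0,0.05],"dp":[-0.35,1,0],"hand":-0.3},{"rot":[0,0,0.1],"dp":[-0.35,1,0],"hand":-0.3},{"rot":[0,0,0.148],"dp":[-0.35,1,0],"hand":-0.3},{"rot":[0,0,0.148],"dp":[-0.35,1,0],"hand":-0.3}]'
cat > look2.py <<'E'
from loc import *
import sys
s=snap('wrist'); save(s,sys.argv[1]+'.png'); np.save(sys.argv[1]+'.npy',s,allow_pickle=True)
st=status.state(); p=np.array(st['eef_pos']); R=np.array(st['orientation']); print('tcp',p.round(4),R.round(3).tolist(),'w',st['width'],st['grasp_force'])
T=dict(blue=(.5167,.087),yellow=(.5764,.0107),green=(.592,.1458),red=(.6518,.0698))
print('to target, tool mm',((np.r_[T[sys.argv[2]],0]-p)@R*1e3).round(1)[:2])
for k,(c,r) in pockets(s).items(): print(k,np.round(r[0],4),np.round(r[1],4),round(r[2],1),cv2.boundingRect(c))
E
python3 look2.py w7 blue
```

```text
time_s: 14.25
eef_pos: [0.5093, 0.2076, 0.0533]
orientation: [[0.944, 0.33, -0.002], [0.33, -0.944, -0.002], [-0.002, 0.002, -1.0]]
force: [0.8, 0.0, -0.5]
width: 0.0357
grasp_force: 60.0
time_s: 15.05
eef_pos: [0.51, 0.1065, 0.0536]
orientation: [[0.992, -0.124, -0.0], [-0.124, -0.992, 0.001], [-0.001, -0.001, -1.0]]
force: [-0.2, -0.0, -0.3]
width: 0.0356
grasp_force: 60.0
tcp [0.51   0.1063 0.0535] [[0.993, -0.122, -0.0], [-0.122, -0.993, 0.001], [-0.001, -0.001, -1.0]] w 0.035873838458526146 60.03908190184575
to target, tool mm [ 9.  18.4]
red [0.6136 0.0747] [0.1121 0.0563] 82.8 (191, 0, 181, 96)
yellow [0.5765 0.0108] [0.0951 0.0947] 37.9 (280, 0, 197, 190)
green [0.5931 0.1444] [0.0944 0.0943] 37.8 (84, 0, 195, 190)
blue [0.518  0.0862] [0.0948 0.0947] 37.9 (188, 98, 178, 146)
```

View pics/w7.png

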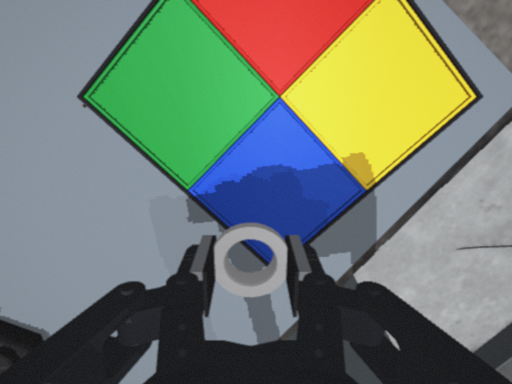

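Cup held level at (252,260); blue pocket below and ahead. Green/yellow fits confirm the pocket map.

```bash
python3 - <<'E'
from h import *
s=np.load('w7.npy',allow_pickle=True).item(); H,S,V=cv2.split(cv2.cvtColor(s['pixels'],cv2.COLOR_RGB2HSV)); P=cloud(s)
m=(S<45)&(V>120)&(P[...,2]>.08)&(P[...,2]<.1); m[:, :210]=0; m[:,295:]=0
q=P[m]; print(m.sum(), np.percentile(q[:,2],[5,50,95]))
R=np.array([[.993,-.122,0],[-.122,-.993,0],[0,0,-1]]); t=(q-np.array([.51,.1063,.0535]))@R*1e3; print(t.min(0),t.max(0),np.percentile(t,[2,98],axis=0))
E
python3 -m inch '[{"rot":[0,0,0],"dp":[0.09,0.18,0.1],"hand":-0.3},{"rot":[0,0,0],"dp":[0.09,0.18,0.3],"hand":-0.3},{"rot":[0,0,0],"dp":[0.09,0.18,0.5],"hand":-0.3},{"rot":[0,0,0],"dp":[0.09,0.18,0.6],"hand":-0.3},{"rot":[0,0,0],"dp":[0.09,0.18,0.65],"hand":-0.3},{"rot":[0,0,0],"dp":[0.09,0.18,0.68],"hand":-0.3},{"rot":[0,0,0],"dp":[0.09,0.18,0.7],"hand":-0.3},{"rot":[0,0,0],"dp":[0.09,0.18,0.7],"hand":-0.3}]'
python3 -c "
from h import *
s=status.state();print(np.round(s['eef_pos'],4),np.round(s['force'],1))"
```

```text
2567 [0.09095748 0.09220297 0.09317375]
[-21.74934053 -18.45260212 -43.55093518] [ 18.84947786  17.40629251 -26.85028117] [[-19.73258466 -17.65802247 -39.89711309]
 [ 17.62897233  16.6222487  -37.05028341]]
time_s: 15.9
eef_pos: [0.5173, 0.0862, -0.0158]
orientation: [[0.992, -0.124, 0.001], [-0.124, -0.992, 0.0], [0.001, -0.0, -1.0]]
force: [1.1, -0.7, -0.6]
width: 0.036
grasp_force: 60.1
[ 0.5173  0.0862 -0.0158] [ 1.1 -0.7 -0.6]
```

```bash
python3 -m inch '[{"rot":[0,0,0],"dp":[0.01,0,0.01],"hand":-0.3},{"rot":[0,0,0],"dp":[0.01,0,0.02],"hand":-0.3},{"rot":[0,0,0],"dp":[0.01,0,0.03],"hand":-0.3},{"rot":[0,0,0],"dp":[0.01,0,0.04],"hand":-0.3},{"rot":[0,0,0],"dp":[0.01,0,0.045],"hand":-0.3},{"rot":[0,0,0],"dp":[0.01,0,0.05],"hand":-0.3},{"rot":[0,0,0],"dp":[0.01,0,0.05],"hand":-0.3},{"rot":[0,0,0],"dp":[0.01,0,0.05],"hand":-0.3}]'
```

```text
time_s: 16.7
eef_pos: [0.5179, 0.0859, -0.0204]
orientation: [[0.992, -0.125, 0.0], [-0.125, -0.992, -0.0], [0.0, 0.0, -1.0]]
force: [-1.5, -0.4, 5.2]
width: 0.036
grasp_force: 62.5
```

Contact at 5 N. Release, rise, go toward the spacers with a quarter turn.

```bash
python3 -m inch '[{"rot":[0,0,0],"dp":[0,0,-0.005],"hand":0},{"rot":[0,0,0],"dp":[0,0,-0.005],"hand":0.2},{"rot":[0,0,0],"dp":[0,0,-0.005],"hand":0.2},{"rot":[0,0,0],"dp":[0,0,-0.005],"hand":0.2},{"rot":[0,0,0],"dp":[0,0,-0.1],"hand":0.2},{"rot":[0,0,0],"dp":[0,0,-0.4],"hand":0.2},{"rot":[0,0,0],"dp":[0,0,-0.8],"hand":0.2},{"rot":[0,0,0],"dp":[0,0,-1],"hand":0.2}]'
python3 -m inch '[{"rot":[0,0,-0.04],"dp":[-0.2,-0.2,0],"hand":0.2},{"rot":[0,0,-0.08],"dp":[-0.5,-0.5,0],"hand":0.2},{"rot":[0,0,-0.12],"dp":[-0.79,-0.76,0],"hand":0.2},{"rot":[0,0,-0.16],"dp":[-0.79,-0.76,0],"hand":0.2},{"rot":[0,0,-0.2],"dp":[-0.79,-0.76,0],"hand":0.2},{"rot":[0,0,-0.25],"dp":[-0.79,-0.76,0],"hand":0.2},{"rot":[0,0,-0.25],"dp":[-0.79,-0.76,0],"hand":0.2},{"rot":[0,0,-0.25],"dp":[-0.79,-0.76,0],"hand":0.2}]'
python3 -m inch '[{"rot":[0,0,-0.04],"dp":[0,-0.4,0],"hand":0.2},{"rot":[0,0,-0.08],"dp":[0,-0.8,0],"hand":0.2},{"rot":[0,0,-0.12],"dp":[0,-1,0],"hand":0.2},{"rot":[0,0,-0.16],"dp":[0,-1,0],"hand":0.2},{"rot":[0,0,-0.2],"dp":[0,-1,0],"hand":0.2},{"rot":[0,0,-0.25],"dp":[0,-1,0],"hand":0.2},{"rot":[0,0,-0.25],"dp":[0,-1,0],"hand":0.2},{"rot":[0,0,-0.25],"dp":[0,-1,0],"hand":0.2}]'
python3 look.py w8
```

```text
time_s: 17.5
eef_pos: [0.5199, 0.086, 0.0831]
orientation: [[0.992, -0.125, 0.006], [-0.125, -0.992, 0.0], [0.006, -0.001, -1.0]]
force: [0.7, 0.5, 0.0]
width: 0.0514
grasp_force: 0.0
time_s: 18.3
eef_pos: [0.4491, 0.1712, 0.0792]
orientation: [[0.792, 0.611, 0.001], [0.611, -0.792, 0.0], [0.001, 0.0, -1.0]]
force: [1.1, -0.9, 0.2]
width: 0.0514
grasp_force: 0.0
time_s: 19.1
eef_pos: [0.3877, 0.2501, 0.0788]
orientation: [[0.129, 0.992, 0.0], [0.992, -0.129, -0.0], [-0.0, 0.0, -1.0]]
force: [0.5, 0.2, -0.6]
width: 0.0513
grasp_force: 0.0
tcp [0.3877 0.2501 0.0788]
black (218, 167, 42, 46) h0.0230 rect [0.3792 0.2589] [0.0374 0.0327] 82.6 circ [0.38   0.2588] 0.0189 tool dxy [ 7.6 -9.7]
black (231, 15, 82, 107) h0.0336 rect [0.4086 0.3409] [0.0593 0.0442] 58.3 circ [0.4101 0.3432] 0.0337 tool dxy [92.8  9. ]
```

View pics/w8.png

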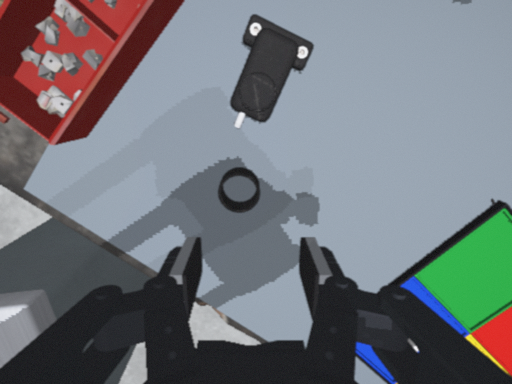

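Spacers at (239,190); caliper at (270,70) with its two-bolt lug end away (upper right) and the pin end toward the spacers (240,120).

Run:
```python
from loc import *
s=np.load('w8.npy',allow_pickle=True).item(); P=cloud(s); V=s['pixels'].max(-1)
p=np.array([.3877,.2501,.0788]); R=np.array([[.129,.992,0],[.992,-.129,0],[0,0,-1.]])
m=(V<75)&(P[...,2]>.0195)&(np.hypot(P[...,0]-.38,P[...,1]-.2585)<.03)
q=P[m][:,:2].astype(np.float32); c,r=cv2.minEnclosingCircle(q); print(len(q),c,r,cv2.minAreaRect(q),np.percentile(P[m][:,2],[50,95]))
print('tool mm',((np.r_[c,0]-p)@R*1e3).round(1))
# caliper
m=(V<75)&(P[...,2]>.006)&(P[...,1]>.285)&(P[...,0]>.36); c=max(cnts(m,100),key=cv2.contourArea)
print('bbox',cv2.boundingRect(c)); q=P[m].astype(np.float32)
print(cv2.minAreaRect(q[:,:2]),np.percentile(q[:,2],[5,50,95]))
```

```text
12325 (0.3799895644187927, 0.25965428352355957) 0.029993001371622086 ((0.3791027069091797, 0.2566731870174408), (0.03354955092072487, 0.05878755822777748), 80.35188293457031) [0.18543094 0.19782811]
tool mm [ 8.5 -8.9 78.8]
bbox (231, 15, 82, 107)Traceback (most recent call last):
  File "<stdin>", line 10, in <module>
cv2.error: OpenCV(4.12.0) /io/opencv/modules/imgproc/src/convhull.cpp:143: error: (-215:Assertion failed) total >= 0 && (depth == CV_32F || depth == CV_32S) in function 'convexHull'
```

Run:
```python
from loc import *
s=np.load('w8.npy',allow_pickle=True).item(); P=cloud(s); V=s['pixels'].max(-1)
p=np.array([.3877,.2501,.0788]); R=np.array([[.129,.992,0],[.992,-.129,0],[0,0,-1.]])
m=(V<75)&(P[...,2]>.0185)&(P[...,2]<.03)&(np.hypot(P[...,0]-.38,P[...,1]-.2585)<.03)
q=P[m][:,:2].astype(np.float32); c,r=cv2.minEnclosingCircle(q); print(len(q),c,r,cv2.minAreaRect(q),np.percentile(P[m][:,2],[50,95]))
print('tool mm',((np.r_[c,0]-p)@R*1e3).round(1))
m=(V<90)&(P[...,2]>.006)&(P[...,1]>.285)&(P[...,0]>.36)&(P[...,2]<.04)
q=np.ascontiguousarray(P[m][:,:2].astype(np.float32)); r=cv2.minAreaRect(q)
print(len(q),r,np.percentile(P[m][:,2],[5,50,95]))
```

```text
472 (0.37903377413749695, 0.25667887926101685) 0.017063036561012268 ((0.37881776690483093, 0.25671929121017456), (0.033523738384246826, 0.03287956118583679), 82.75358581542969) [0.02245083 0.02379509]
tool mm [ 5.4 -9.4 78.8]
4525 ((0.40991121530532837, 0.3424263894557953), (0.06485366821289062, 0.04876168817281723), 58.44001007080078) [0.01370054 0.02488599 0.03442294]
```

```bash
python3 -m inch '[{"rot":[0,0,0],"dp":[0.054,-0.094,0.2],"hand":0.2},{"rot":[0,0,0],"dp":[0.054,-0.094,0.4],"hand":0.2},{"rot":[0,0,0],"dp":[0.054,-0.094,0.6],"hand":0.2},{"rot":[0,0,0],"dp":[0.054,-0.094,0.8],"hand":0.2},{"rot":[0,0,0],"dp":[0.054,-0.094,0.95],"hand":0.2},{"rot":[0,0,0],"dp":[0.054,-0.094,1],"hand":0.2},{"rot":[0,0,0],"dp":[0.054,-0.094,1],"hand":0.2},{"rot":[0,0,0],"dp":[0.054,-0.094,1],"hand":0.2}]'
python3 -m inch '[{"rot":[0,0,0],"dp":[0,0,0],"hand":0},{"rot":[0,0,0],"dp":[0,0,0],"hand":-0.2},{"rot":[0,0,0],"dp":[0,0,0],"hand":-0.4},{"rot":[0,0,0],"dp":[0,0,0],"hand":-0.4},{"rot":[0,0,0],"dp":[0,0,0],"hand":-0.4},{"rot":[0,0,0],"dp":[0,0,0],"hand":-0.4},{"rot":[0,0,0],"dp":[0,0,0],"hand":-0.4},{"rot":[0,0,0],"dp":[0,0,0],"hand":-0.4}]'
```

```text
time_s: 19.95
eef_pos: [0.3796, 0.257, -0.0205]
orientation: [[0.126, 0.992, 0.001], [0.992, -0.126, 0.001], [0.001, 0.001, -1.0]]
force: [0.6, -0.5, 0.4]
width: 0.0515
grasp_force: 0.0
time_s: 20.75
eef_pos: [0.3799, 0.2572, -0.02]
orientation: [[0.125, 0.992, 0.002], [0.992, -0.125, 0.001], [0.001, 0.002, -1.0]]
force: [-0.5, -0.4, 6.1]
width: 0.0315
grasp_force: 59.9
```

```bash
python3 -m inch '[{"rot":[0,0,0],"dp":[0,0,-0.2],"hand":-0.4},{"rot":[0,0,0],"dp":[0,0,-0.5],"hand":-0.4},{"rot":[0,0,0],"dp":[-0.1,0.1,-0.8],"hand":-0.4},{"rot":[0,0,0],"dp":[-0.3,0.3,-0.8],"hand":-0.4},{"rot":[0,0,0],"dp":[-0.5,0.5,-0.8],"hand":-0.4},{"rot":[0,0,0],"dp":[-0.7,0.7,-0.8],"hand":-0.4},{"rot":[0,0,0],"dp":[-0.7,0.76,-0.8],"hand":-0.4},{"rot":[0,0,0],"dp":[-0.7,0.76,-0.8],"hand":-0.4}]'
python3 -m inch '[{"rot":[0,0,0],"dp":[-0.3,0.3,0],"hand":-0.4},{"rot":[0,0,0],"dp":[-0.6,0.6,0],"hand":-0.4},{"rot":[0,0,0],"dp":[-0.74,0.76,0],"hand":-0.4},{"rot":[0,0,0],"dp":[-0.74,0.76,0],"hand":-0.4},{"rot":[0,0,0],"dp":[-0.74,0.76,0],"hand":-0.4},{"rot":[0,0,0],"dp":[-0.74,0.76,0],"hand":-0.4},{"rot":[0,0,0],"dp":[-0.74,0.76,0],"hand":-0.4},{"rot":[0,0,0],"dp":[-0.74,0.76,0],"hand":-0.4}]'
python3 -m inch '[{"rot":[0,0,0],"dp":[-0.3,0.3,0],"hand":-0.4},{"rot":[0,0,0],"dp":[-0.6,0.6,0],"hand":-0.4},{"rot":[0,0,0],"dp":[-0.74,0.76,0],"hand":-0.4},{"rot":[0,0,0],"dp":[-0.74,0.76,0],"hand":-0.4},{"rot":[0,0,0],"dp":[-0.74,0.76,0],"hand":-0.4},{"rot":[0,0,0],"dp":[-0.74,0.76,0],"hand":-0.4},{"rot":[0,0,0],"dp":[-0.74,0.76,0],"hand":-0.4},{"rot":[0,0,0],"dp":[-0.74,0.76,0],"hand":-0.4}]'
python3 look2.py w9 yellow
python3 - <<'E'
from h import *
s=np.load('w9.npy',allow_pickle=True).item(); P=cloud(s); st=status.state(); T=(P-np.array(st['eef_pos']))@np.array(st['orientation'])*1e3
m=(np.hypot(T[...,0],T[...,1])<25)&(T[...,2]<-36)&(T[...,2]>-48)&(np.abs(T[...,1])<13)
print(m.sum(),np.percentile(T[m],[1,50,99],axis=0).round(1))
P=T=None
E
```

```text
time_s: 21.55
eef_pos: [0.4461, 0.1775, 0.0585]
orientation: [[0.127, 0.992, -0.0], [0.992, -0.127, 0.0], [0.0, -0.0, -1.0]]
force: [-1.1, 0.5, -0.7]
width: 0.0316
grasp_force: 59.6
time_s: 22.35
eef_pos: [0.5112, 0.0958, 0.0587]
orientation: [[0.123, 0.992, -0.0], [0.992, -0.123, 0.0], [0.0, -0.0, -1.0]]
force: [-0.2, 0.7, -0.7]
width: 0.0313
grasp_force: 59.7
time_s: 23.15
eef_pos: [0.5775, 0.0128, 0.0588]
orientation: [[0.124, 0.992, -0.0], [0.992, -0.124, 0.0], [0.0, -0.0, -1.0]]
force: [-0.7, 0.6, -1.2]
width: 0.0311
grasp_force: 59.7
tcp [0.5776 0.0127 0.0589] [[0.124, 0.992, 0.0], [0.992, -0.124, -0.0], [0.0, 0.0, -1.0]] w 0.0312705557672358 59.698385088272516
to target, tool mm [-2.1 -1. ]
red [0.6517 0.0693] [0.0946 0.0949] 37.9 (251, 10, 187, 195)
yellow [0.5766 0.0107] [0.0951 0.0951] 37.9 (165, 117, 171, 122)
green [0.593  0.1444] [0.0946 0.0943] 37.8 (146, 0, 207, 115)
blue [0.5178 0.0861] [0.0951 0.0946] 37.8 (62, 10, 187, 194)
1301 [[-16.3 -12.9 -43.8]
 [ -6.7  -0.  -41.7]
 [ 16.5  12.8 -36.2]]
```

View pics/w9.png

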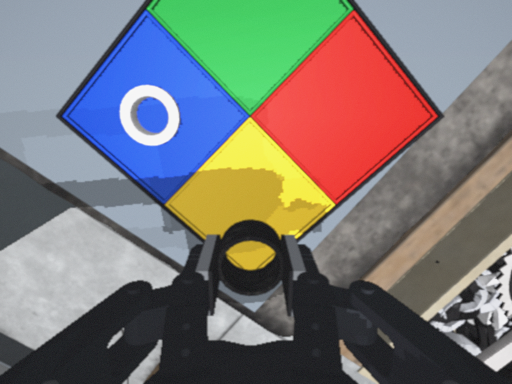

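White cup sits in the blue pocket at (149,115); the spacers are held upright at (252,258) over the yellow one. Lower.

```bash
python3 -m inch '[{"rot":[0,0,0],"dp":[-0.017,-0.01,0.2],"hand":-0.4},{"rot":[0,0,0],"dp":[-0.017,-0.01,0.4],"hand":-0.4},{"rot":[0,0,0],"dp":[-0.017,-0.01,0.55],"hand":-0.4},{"rot":[0,0,0],"dp":[-0.017,-0.01,0.65],"hand":-0.4},{"rot":[0,0,0],"dp":[-0.017,-0.01,0.68],"hand":-0.4},{"rot":[0,0,0],"dp":[-0.017,-0.01,0.7],"hand":-0.4},{"rot":[0,0,0],"dp":[-0.017,-0.01,0.7],"hand":-0.4},{"rot":[0,0,0],"dp":[-0.017,-0.01,0.7],"hand":-0.4}]'
python3 -m inch '[{"rot":[0,0,0],"dp":[0,0,0.01],"hand":-0.4},{"rot":[0,0,0],"dp":[0,0,0.02],"hand":-0.4},{"rot":[0,0,0],"dp":[0,0,0.025],"hand":-0.4},{"rot":[0,0,0],"dp":[0,0,0.03],"hand":-0.4},{"rot":[0,0,0],"dp":[0,0,0.035],"hand":-0.4},{"rot":[0,0,0],"dp":[0,0,0.035],"hand":-0.4},{"rot":[0,0,0],"dp":[0,0,0.035],"hand":-0.4},{"rot":[0,0,0],"dp":[0,0,0.035],"hand":-0.4}]'
```

```text
time_s: 24.0
eef_pos: [0.5776, 0.0103, -0.0103]
orientation: [[0.125, 0.992, 0.002], [0.992, -0.125, -0.0], [-0.0, 0.002, -1.0]]
force: [-0.3, -0.2, -0.6]
width: 0.0316
grasp_force: 59.7
time_s: 24.8
eef_pos: [0.5767, 0.0104, -0.0148]
orientation: [[0.125, 0.992, -0.0], [0.992, -0.125, -0.0], [-0.0, 0.0, -1.0]]
force: [-0.7, 0.5, 0.2]
width: 0.0313
grasp_force: 59.7
```

```bash
python3 -m inch '[{"rot":[0,0,0],"dp":[0,0,0.003],"hand":-0.4},{"rot":[0,0,0],"dp":[0,0,0.006],"hand":-0.4},{"rot":[0,0,0],"dp":[0,0,0.009],"hand":-0.4},{"rot":[0,0,0],"dp":[0,0,0.009],"hand":-0.4},{"rot":[0,0,0],"dp":[0,0,0.009],"hand":-0.4},{"rot":[0,0,0],"dp":[0,0,0.009],"hand":-0.4},{"rot":[0,0,0],"dp":[0,0,0.009],"hand":-0.4},{"rot":[0,0,0],"dp":[0,0,0.009],"hand":-0.4}]'
```

```text
time_s: 25.6
eef_pos: [0.5768, 0.0104, -0.015]
orientation: [[0.125, 0.992, 0.0], [0.992, -0.125, -0.0], [-0.0, 0.0, -1.0]]
force: [-2.0, 0.5, 5.4]
width: 0.0316
grasp_force: 60.3
```

Contact. Release, rise, and travel to the clamp.

```bash
python3 -m inch '[{"rot":[0,0,0],"dp":[0,0,-0.005],"hand":-0.1},{"rot":[0,0,0],"dp":[0,0,-0.005],"hand":0.1},{"rot":[0,0,0],"dp":[0,0,-0.005],"hand":0.2},{"rot":[0,0,0],"dp":[0,0,-0.005],"hand":0.2},{"rot":[0,0,0],"dp":[0,0,-0.1],"hand":0.2},{"rot":[0,0,0],"dp":[0,0,-0.4],"hand":0.2},{"rot":[0,0,0],"dp":[0,0,-0.8],"hand":0.2},{"rot":[0,0,0],"dp":[0,0,-1],"hand":0.2}]'
python3 -m inch '[{"rot":[0,0,0],"dp":[0.4,-0.1,0],"hand":0.2},{"rot":[0,0,0],"dp":[0.9,-0.25,0],"hand":0.2},{"rot":[0,0,0],"dp":[0.9,-0.25,0],"hand":0.2},{"rot":[0,0,0],"dp":[0.9,-0.25,0],"hand":0.2},{"rot":[0,0,0],"dp":[0.9,-0.25,0],"hand":0.2},{"rot":[0,0,0],"dp":[0.9,-0.25,0],"hand":0.2},{"rot":[0,0,0],"dp":[0.9,-0.25,0],"hand":0.2},{"rot":[0,0,0],"dp":[0.9,-0.25,0],"hand":0.2}]'
python3 -m inch '[{"rot":[0,0,0],"dp":[0.4,-0.1,0],"hand":0.2},{"rot":[0,0,0],"dp":[0.9,-0.25,0],"hand":0.2},{"rot":[0,0,0],"dp":[0.9,-0.25,0],"hand":0.2},{"rot":[0,0,0],"dp":[0.9,-0.25,0],"hand":0.2},{"rot":[0,0,0],"dp":[0.9,-0.25,0],"hand":0.2},{"rot":[0,0,0],"dp":[0.9,-0.25,0],"hand":0.2},{"rot":[0,0,0],"dp":[0.9,-0.25,0],"hand":0.2},{"rot":[0,0,0],"dp":[0.9,-0.25,0],"hand":0.2}]'
python3 -m inch '[{"rot":[0,0,0],"dp":[0.4,-0.1,0],"hand":0.2},{"rot":[0,0,0],"dp":[0.9,-0.25,0],"hand":0.2},{"rot":[0,0,0],"dp":[0.9,-0.25,0],"hand":0.2},{"rot":[0,0,0],"dp":[0.9,-0.25,0],"hand":0.2},{"rot":[0,0,0],"dp":[0.9,-0.25,0],"hand":0.2},{"rot":[0,0,0],"dp":[0.9,-0.25,0],"hand":0.2},{"rot":[0,0,0],"dp":[0.9,-0.25,0],"hand":0.2},{"rot":[0,0,0],"dp":[0.9,-0.25,0],"hand":0.2}]'
python3 -m inch '[{"rot":[0,0,0],"dp":[0.4,-0.1,0],"hand":0.2},{"rot":[0,0,0],"dp":[0.9,-0.25,0],"hand":0.2},{"rot":[0,0,0],"dp":[0.9,-0.25,0],"hand":0.2},{"rot":[0,0,0],"dp":[0.9,-0.25,0],"hand":0.2},{"rot":[0,0,0],"dp":[0.9,-0.25,0],"hand":0.2},{"rot":[0,0,0],"dp":[0.9,-0.25,0],"hand":0.2},{"rot":[0,0,0],"dp":[0.9,-0.25,0],"hand":0.2},{"rot":[0,0,0],"dp":[0.9,-0.25,0],"hand":0.2}]' | head -2
python3 look.py w10; python3 -c "
import cv2;i=cv2.imread('pics/w10.png');cv2.imwrite('pics/w10c.png',cv2.resize(i[60:260,130:390],None,fx=2.5,fy=2.5))"
```

```text
time_s: 26.4
eef_pos: [0.5788, 0.0102, 0.089]
orientation: [[0.125, 0.992, 0.006], [0.992, -0.125, -0.001], [0.0, 0.006, -1.0]]
force: [0.6, 0.2, -0.5]
width: 0.0514
grasp_force: 0.0
time_s: 27.2
eef_pos: [0.5633, 0.1019, 0.0842]
orientation: [[0.126, 0.992, -0.0], [0.992, -0.126, -0.0], [-0.0, -0.0, -1.0]]
force: [0.2, 0.2, 0.3]
width: 0.0514
grasp_force: 0.0
time_s: 28.0
eef_pos: [0.5498, 0.1943, 0.0843]
orientation: [[0.126, 0.992, 0.0], [0.992, -0.126, -0.0], [-0.0, 0.0, -1.0]]
force: [0.3, 0.0, -0.4]
width: 0.0513
grasp_force: 0.0
time_s: 28.8
eef_pos: [0.5364, 0.2867, 0.0843]
orientation: [[0.126, 0.992, 0.0], [0.992, -0.126, -0.0], [-0.0, 0.0, -1.0]]
force: [0.3, -1.5, 0.3]
width: 0.0513
grasp_force: 0.0
time_s: 29.6
eef_pos: [0.5229, 0.3792, 0.0844]
tcp [0.5228 0.3793 0.0844]
black (350, 242, 44, 39) h0.0136 rect [0.6244 0.3003] [0.0369 0.0427] 37.0 circ [0.624 0.3  ] 0.0215 tool dxy [-65.6 110.7]
black (103, 204, 68, 80) h0.0331 rect [0.4195 0.3491] [0.0729 0.0445] 58.9 circ [0.4214 0.3506] 0.0393 tool dxy [-43.  -98.7]
black (270, 148, 46, 46) h0.0138 rect [0.5599 0.3941] [
[... 366 characters left out ...]
74] [0.0532 0.1163] 82.7 circ [0.6527 0.4991] 0.0584 tool dxy [113.3 113.8]
white (100, 166, 67, 59) h0.0029 rect [0.4189 0.3794] [0.0738 0.0324] 31.2 circ [0.4133 0.3887] 0.0372 tool dxy [ -13.  -103.1]
white (280, 159, 23, 16) h0.0028 rect [0.5596 0.3964] [0.018  0.0117] 26.7 circ [0.5601 0.3954] 0.0097 tool dxy [21.6 34.3]
white (197, 68, 34, 32) h0.0030 rect [0.5055 0.4713] [0.0194 0.0266] 62.4 circ [0.5045 0.4691] 0.0135 tool dxy [ 89.1 -28.8]
white (429, 49, 22, 32) h0.0190 rect [0.6733 0.4607] [0.0141 0.0202] 20.0 circ [0.6736 0.461 ] 0.0107 tool dxy [ 99.7 139. ]
white (61, 0, 374, 236) h0.0030 rect [0.5358 0.431 ] [0.1717 0.3179] 68.8 circ [0.5278 0.4087] 0.1598 tool dxy [52.9  6.4]
```

View pics/w10c.png

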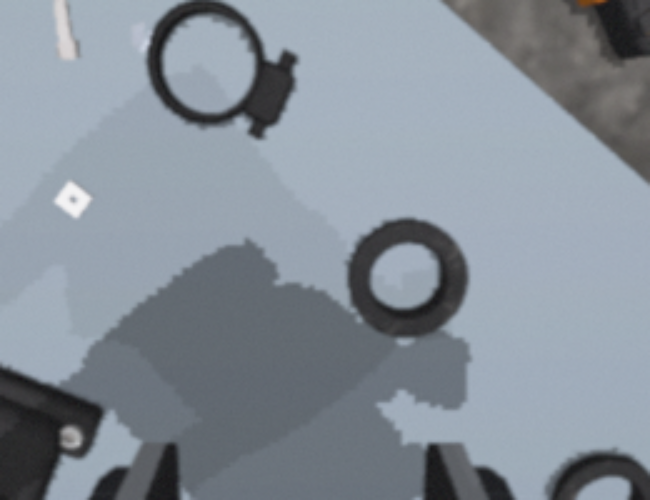

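Clamp ring centre at px (213,85), bolt ear at px (239,97) pointing to image lower right; black cup a at (293,171).

Run:
```python
from loc import *
s=np.load('w10.npy',allow_pickle=True).item(); V=s['pixels'].max(-1); P=cloud(s)
m=(V<95)&(np.hypot(P[...,0]-.508,P[...,1]-.465)<.04)&(P[...,2]>.008); c=max(cnts(m,100),key=cv2.contourArea)
hole=np.zeros(V.shape,np.uint8); cv2.drawContours(hole,[c],-1,1,-1); hole=(hole>0)&(V>110)
k,L,st,ct=cv2.connectedComponentsWithStats(hole.astype(np.uint8)); i=1+st[1:,4].argmax()
rc=ray(s,*ct[i],.009)[:2]; q=P[m&(P[...,2]>.011)][:,:2]
print('hole',rc,ct[i],'top pts',len(q),np.percentile(P[m][:,2],[50,95]))
q=q.astype(np.float64); print('mean',q.mean(0)); d=q.mean(0)-rc
# ear pts: farther than 19.5mm from ring centre
e=q[np.hypot(*(q-rc).T)>.0195]; d=e.mean(0)-rc; a=np.degrees(np.arctan2(d[1],d[0])); print('ear dir',a,len(e))
u=d/np.hypot(*d); v=np.array([-u[1],u[0]])
A,B=(q-rc)@u,(q-rc)@v; print('along',np.percentile(A,[.5,99.5]),'across',np.percentile(B,[.5,99.5]))
```

```text
hole [0.50494935 0.4688378 ] [213.02432667  85.14596003] top pts 1135 [0.01572998 0.25392495]
mean [0.51651274 0.4627977 ]
ear dir -27.27871120382725 547
along [-0.01691989  0.0300232 ] across [-0.01721366  0.01690108]
```

Run:
```python
from loc import *
s=np.load('w10.npy',allow_pickle=True).item(); V=s['pixels'].max(-1); P=cloud(s)
m=(V<95)&(np.hypot(P[...,0]-.508,P[...,1]-.465)<.04)&(P[...,2]>.0105)&(P[...,2]<.03)
q=P[m][:,:2]; print(len(q),np.percentile(P[m][:,2],[5,50,95]))
r=cv2.minAreaRect(np.ascontiguousarray(q,dtype=np.float32)); print(r)
for rc in ([.50495,.46884],r[0]):
    e=q[np.hypot(*(q-rc).T)>.0195]; d=e.mean(0)-rc; print(np.degrees(np.arctan2(d[1],d[0])),len(e))
u=np.array([np.cos(np.radians(-30)),np.sin(np.radians(-30))])
for a in range(-50,-14,4):
    u=np.array([np.cos(np.radians(a)),np.sin(np.radians(a))]); v=np.array([-u[1],u[0]]); A,B=q@u,q@v
    print(a,np.ptp(np.percentile(A,[.5,99.5])).round(4),np.ptp(np.percentile(B,[.5,99.5])).round(4),((A.min()+A.max())/2*u+(B.min()+B.max())/2*v).round(4))
```

```text
885 [0.01132451 0.01535656 0.01695983]
((0.508690357208252, 0.46630507707595825), (0.03474533185362816, 0.0436156764626503), 58.1866340637207)
-31.75414555639976 288
77.22814641671495 277
-50 0.0435 0.0358 [0.5086 0.4659]
-46 0.0435 0.0345 [0.5083 0.4657]
-42 0.0436 0.034 [0.5082 0.4656]
-38 0.0434 0.0341 [0.5084 0.4659]
-34 0.0431 0.0341 [0.5086 0.4662]
-30 0.0432 0.0343 [0.5089 0.4664]
-26 0.0431 0.0343 [0.509  0.4667]
-22 0.0432 0.0343 [0.5092 0.467 ]
-18 0.0432 0.0347 [0.5092 0.467 ]
```

```bash
python3 -m inch '[{"rot":[0,0,-0.045],"dp":[0.3,-0.1,0],"hand":0.2},{"rot":[0,0,-0.09],"dp":[0.6,-0.2,0],"hand":0.2},{"rot":[0,0,-0.135],"dp":[0.845,-0.25,0],"hand":0.2},{"rot":[0,0,-0.18],"dp":[0.845,-0.25,0],"hand":0.2},{"rot":[0,0,-0.225],"dp":[0.845,-0.25,0],"hand":0.2},{"rot":[0,0,-0.27],"dp":[0.845,-0.25,0],"hand":0.2},{"rot":[0,0,-0.317],"dp":[0.845,-0.25,0],"hand":0.2},{"rot":[0,0,-0.363],"dp":[0.845,-0.25,0],"hand":0.2}]'
python3 look.py w11 | grep -E "tcp|0.50|0.51"
python3 - <<'E'
from loc import *
st=status.state(); p=np.array(st['eef_pos']); R=np.array(st['orientation'])
s=np.load('w11.npy',allow_pickle=True).item(); V=s['pixels'].max(-1); P=cloud(s); T=(P-p)@R*1e3
m=(V<95)&(np.hypot(P[...,0]-.508,P[...,1]-.465)<.035)&(P[...,2]>.0105)&(P[...,2]<.03)
q=T[m]; print(p,R.round(3).tolist(),len(q),np.percentile(q,[.5,99.5],axis=0).round(1))
r=cv2.minAreaRect(np.ascontiguousarray(P[m][:,:2],dtype=np.float32)); print(r)
E
```

```text
time_s: 30.45
eef_pos: [0.5083, 0.4668, 0.0842]
orientation: [[-0.853, 0.523, -0.0], [0.523, 0.853, -0.0], [-0.0, -0.0, -1.0]]
force: [0.4, -0.3, 0.2]
width: 0.0508
grasp_force: 0.0
tcp [0.5083 0.4668 0.0842]
black (230, 166, 41, 52) h0.0162 rect [0.5068 0.4678] [0.0335 0.0449] 58.5 circ [0.5066 0.4669] 0.0231 tool dxy [1.9 0.1]
white (0, 186, 172, 164) h0.0026 rect [0.5081 0.2592] [0.1577 0.1809] 38.1 circ [0.5014 0.2628] 0.1118 tool dxy [-107.7 -177.4]
white (141, 53, 204, 292) h0.0030 rect [0.5233 0.4199] [0.1609 0.272 ] 45.1 circ [0.5171 0.4266] 0.1468 tool dxy [-37.1 -32.3]
[0.50834557 0.46675529 0.08423378] [[-0.854, 0.52, -0.0], [0.52, 0.854, -0.0], [-0.0, -0.0, -1.0]] 740 [[-21.4 -17.5  66.7]
 [ 22.4  17.7  73.6]]
((0.5080046653747559, 0.4670719802379608), (0.03540201857686043, 0.04398244246840477), 58.93216323852539)
```

View pics/w11.png

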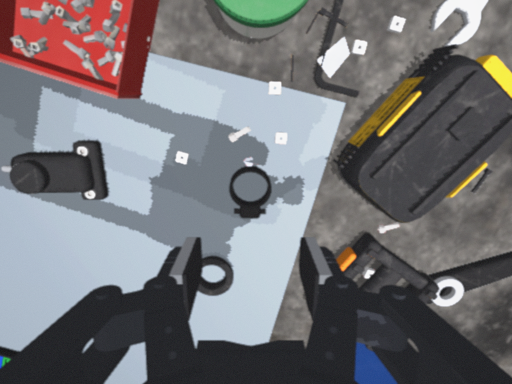

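Clamp at (250,187), square between the fingers with its ear toward the gripper (250,211); black cup at (215,275) is clear of the fingers' closing path since the tool descends at (250,187).

```bash
python3 -m inch '[{"rot":[0,0,0],"dp":[0.03,0,0.2],"hand":0.2},{"rot":[0,0,0],"dp":[0.03,0,0.45],"hand":0.2},{"rot":[0,0,0],"dp":[0.03,0,0.7],"hand":0.2},{"rot":[0,0,0],"dp":[0.03,0,0.85],"hand":0.2},{"rot":[0,0,0],"dp":[0.03,0,0.95],"hand":0.2},{"rot":[0,0,0],"dp":[0.03,0,1],"hand":0.2},{"rot":[0,0,0],"dp":[0.03,0,1],"hand":0.2},{"rot":[0,0,0],"dp":[0.03,0,1],"hand":0.2}]'
python3 -m inch '[{"rot":[0,0,0],"dp":[0,0,0.04],"hand":0.2},{"rot":[0,0,0],"dp":[0,0,0.08],"hand":0.2},{"rot":[0,0,0],"dp":[0,0,0.09],"hand":0.2},{"rot":[0,0,0],"dp":[0,0,0.09],"hand":0},{"rot":[0,0,0],"dp":[0,0,0.09],"hand":-0.2},{"rot":[0,0,0],"dp":[0,0,0.09],"hand":-0.35},{"rot":[0,0,0],"dp":[0,0,0.09],"hand":-0.35},{"rot":[0,0,0],"dp":[0,0,0.09],"hand":-0.35}]'
```

```text
time_s: 31.3
eef_pos: [0.5065, 0.4691, -0.0144]
orientation: [[-0.849, 0.528, 0.002], [0.528, 0.849, 0.001], [-0.001, 0.002, -1.0]]
force: [-0.1, 0.1, 0.0]
width: 0.0512
grasp_force: 0.0
time_s: 32.1
eef_pos: [0.5059, 0.4687, -0.0244]
orientation: [[-0.85, 0.527, 0.001], [0.527, 0.85, 0.0], [-0.0, 0.001, -1.0]]
force: [0.4, 0.0, 1.7]
width: 0.0331
grasp_force: 59.7
```

```bash
python3 -m inch '[{"rot":[0,0,0],"dp":[0,0,-0.15],"hand":-0.35},{"rot":[0,0,0],"dp":[0,0,-0.45],"hand":-0.35},{"rot":[0,0,0],"dp":[-0.1,-0.1,-0.8],"hand":-0.35},{"rot":[0,0,0],"dp":[-0.3,-0.3,-0.8],"hand":-0.35},{"rot":[0,0,0],"dp":[-0.5,-0.5,-0.8],"hand":-0.35},{"rot":[0,0,0],"dp":[-0.8,-0.76,-0.8],"hand":-0.35},{"rot":[0,0,0],"dp":[-0.8,-0.76,-0.8],"hand":-0.35},{"rot":[0,0,0],"dp":[-0.8,-0.76,-0.8],"hand":-0.35}]'
python3 -m inch '[{"rot":[0,0,0],"dp":[-0.3,-0.3,0],"hand":-0.35},{"rot":[0,0,0],"dp":[-0.6,-0.6,0],"hand":-0.35},{"rot":[0,0,0],"dp":[-0.8,-0.76,0],"hand":-0.35},{"rot":[0,0,0],"dp":[-0.8,-0.76,0],"hand":-0.35},{"rot":[0,0,0],"dp":[-0.8,-0.76,0],"hand":-0.35},{"rot":[0,0,0],"dp":[-0.8,-0.76,0],"hand":-0.35},{"rot":[0,0,0],"dp":[-0.8,-0.76,0],"hand":-0.35},{"rot":[0,0,0],"dp":[-0.8,-0.76,0],"hand":-0.35}]'
python3 -m inch '[{"rot":[0,0,0],"dp":[-0.3,-0.3,0],"hand":-0.35},{"rot":[0,0,0],"dp":[-0.6,-0.6,0],"hand":-0.35},{"rot":[0,0,0],"dp":[-0.8,-0.76,0],"hand":-0.35},{"rot":[0,0,0],"dp":[-0.8,-0.76,0],"hand":-0.35},{"rot":[0,0,0],"dp":[-0.8,-0.76,0],"hand":-0.35},{"rot":[0,0,0],"dp":[-0.8,-0.76,0],"hand":-0.35},{"rot":[0,0,0],"dp":[-0.8,-0.76,0],"hand":-0.35},{"rot":[0,0,0],"dp":[-0.8,-0.76,0],"hand":-0.35}]'
sed -i 's/^T=.*/T=dict(blue=(.5182,.0861),yellow=(.5764,.0111),green=(.5932,.1443),red=(.6514,.0693))/' look2.py
cat >> look2.py <<'E'
P=cloud(s); V=s['pixels'].max(-1); T=(P-p)@R*1e3
m=(np.hypot(T[...,0],T[...,1])<40)&(T[...,2]<-33)&(T[...,2]>-45)&(V<110)&(np.abs(T[...,1])<float(sys.argv[3]))
print('held',m.sum(),np.percentile(T[m],[1,50,99],axis=0).round(1).tolist())
E
python3 look2.py w12 green 17
```

```text
time_s: 32.9
eef_pos: [0.5341, 0.3613, 0.0563]
orientation: [[-0.849, 0.529, 0.001], [0.529, 0.849, 0.001], [-0.0, 0.001, -1.0]]
force: [-1.0, 1.2, 0.1]
width: 0.0329
grasp_force: 59.7
time_s: 33.7
eef_pos: [0.561, 0.2562, 0.0552]
orientation: [[-0.851, 0.526, -0.0], [0.526, 0.851, 0.0], [0.0, 0.0, -1.0]]
force: [-0.2, -0.1, -0.1]
width: 0.0331
grasp_force: 59.8
time_s: 34.5
eef_pos: [0.589, 0.1494, 0.0553]
orientation: [[-0.85, 0.526, -0.0], [0.526, 0.85, 0.0], [0.0, 0.0, -1.0]]
force: [0.4, -0.3, 0.4]
width: 0.0331
grasp_force: 59.8
tcp [0.5891 0.1492 0.0553] [[-0.85, 0.526, -0.0], [0.526, 0.85, 0.0], [0.0, 0.0, -1.0]] w 0.033112485178243535 59.82056355569512
to target, tool mm [-6.1 -2. ]
red [0.6036 0.0655] [0.0136 0.0415] 37.5 (159, 245, 30, 42)
yellow [0.5764 0.0107] [0.0953 0.0952] 37.9 (34, 206, 137, 110)
green [0.5928 0.1449] [0.0946 0.0937] 37.8 (173, 132, 156, 117)
blue [0.5176 0.0864] [0.0951 0.0943] 37.9 (52, 82, 156, 160)
held 2503 [[-23.5, -16.3, -43.5], [-6.6, 0.1, -39.3], [19.1, 16.9, -33.3]]
```

View pics/w12.png

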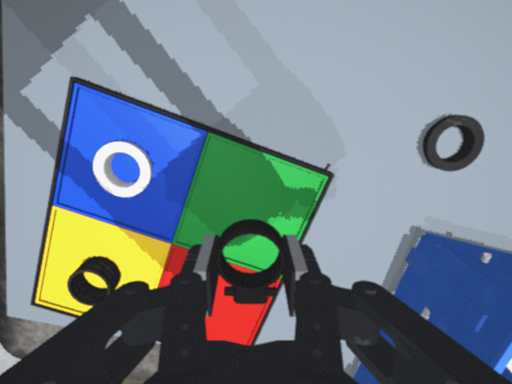

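Clamp held level at (250,255); white cup (122,168) and spacers (95,280) stand in their pockets.

```bash
python3 -m inch '[{"rot":[0,0,0],"dp":[-0.04,-0.02,0.2],"hand":-0.35},{"rot":[0,0,0],"dp":[-0.04,-0.02,0.4],"hand":-0.35},{"rot":[0,0,0],"dp":[-0.04,-0.02,0.55],"hand":-0.35},{"rot":[0,0,0],"dp":[-0.04,-0.02,0.63],"hand":-0.35},{"rot":[0,0,0],"dp":[-0.04,-0.02,0.68],"hand":-0.35},{"rot":[0,0,0],"dp":[-0.04,-0.02,0.7],"hand":-0.35},{"rot":[0,0,0],"dp":[-0.04,-0.02,0.7],"hand":-0.35},{"rot":[0,0,0],"dp":[-0.04,-0.02,0.7],"hand":-0.35}]'
python3 -m inch '[{"rot":[0,0,0],"dp":[0,0,0.01],"hand":-0.35},{"rot":[0,0,0],"dp":[0,0,0.02],"hand":-0.35},{"rot":[0,0,0],"dp":[0,0,0.03],"hand":-0.35},{"rot":[0,0,0],"dp":[0,0,0.04],"hand":-0.35},{"rot":[0,0,0],"dp":[0,0,0.044],"hand":-0.35},{"rot":[0,0,0],"dp":[0,0,0.048],"hand":-0.35},{"rot":[0,0,0],"dp":[0,0,0.048],"hand":-0.35},{"rot":[0,0,0],"dp":[0,0,0.048],"hand":-0.35}]'
```

```text
time_s: 35.35
eef_pos: [0.5924, 0.1446, -0.0138]
orientation: [[-0.85, 0.527, 0.002], [0.527, 0.85, 0.0], [-0.001, 0.001, -1.0]]
force: [0.3, 0.2, 0.1]
width: 0.0329
grasp_force: 59.8
time_s: 36.15
eef_pos: [0.5917, 0.1445, -0.0195]
orientation: [[-0.85, 0.527, 0.0], [0.527, 0.85, -0.0], [-0.0, -0.0, -1.0]]
force: [-0.0, 0.3, 0.4]
width: 0.0327
grasp_force: 59.9
```

```bash
python3 -m inch '[{"rot":[0,0,0],"dp":[0,0,0.003],"hand":-0.35},{"rot":[0,0,0],"dp":[0,0,0.006],"hand":-0.35},{"rot":[0,0,0],"dp":[0,0,0.008],"hand":-0.35},{"rot":[0,0,0],"dp":[0,0,0.008],"hand":-0.35},{"rot":[0,0,0],"dp":[0,0,0.008],"hand":-0.35},{"rot":[0,0,0],"dp":[0,0,0.008],"hand":-0.35},{"rot":[0,0,0],"dp":[0,0,0.008],"hand":-0.35},{"rot":[0,0,0],"dp":[0,0,0.008],"hand":-0.35}]'
```

```text
time_s: 36.95
eef_pos: [0.5917, 0.1445, -0.0195]
orientation: [[-0.85, 0.527, 0.0], [0.527, 0.85, -0.0], [-0.0, 0.0, -1.0]]
force: [-3.1, -0.4, 4.6]
width: 0.0332
grasp_force: 60.4
```

Contact at 5 N. Release, rise, go to the caliper with a quarter turn.

```bash
python3 -m inch '[{"rot":[0,0,0],"dp":[0,0,-0.006],"hand":-0.1},{"rot":[0,0,0],"dp":[0,0,-0.006],"hand":0.05},{"rot":[0,0,0],"dp":[0,0,-0.006],"hand":0.05},{"rot":[0,0,0],"dp":[0,0,-0.006],"hand":0.05},{"rot":[0,0,0],"dp":[0,0,-0.1],"hand":0.05},{"rot":[0,0,0],"dp":[0,0,-0.4],"hand":0.05},{"rot":[0,0,0],"dp":[0,0,-0.8],"hand":0.5},{"rot":[0,0,0],"dp":[0,0,-1],"hand":0.5}]'
python3 -m inch '[{"rot":[0,0,0],"dp":[0.4,0.1,-0.1],"hand":0.6},{"rot":[0,0,0],"dp":[0.9,0.26,-0.2],"hand":0.6},{"rot":[0,0,0],"dp":[0.9,0.26,-0.2],"hand":0.6},{"rot":[0,0,0],"dp":[0.9,0.26,-0.2],"hand":0.6},{"rot":[0,0,0],"dp":[0.9,0.26,-0.2],"hand":0.6},{"rot":[0,0,0],"dp":[0.9,0.26,-0.2],"hand":0.6},{"rot":[0,0,0],"dp":[0.9,0.26,-0.2],"hand":0.6},{"rot":[0,0,0],"dp":[0.9,0.26,-0.2],"hand":0.6}]'
python3 -m inch '[{"rot":[0,0,0.045],"dp":[0.4,0.1,0],"hand":0.6},{"rot":[0,0,0.09],"dp":[0.9,0.26,0],"hand":0.6},{"rot":[0,0,0.135],"dp":[0.9,0.26,0],"hand":0.6},{"rot":[0,0,0.18],"dp":[0.9,0.26,0],"hand":0.6},{"rot":[0,0,0.22],"dp":[0.9,0.26,0],"hand":0.6},{"rot":[0,0,0.25],"dp":[0.9,0.26,0],"hand":0.6},{"rot":[0,0,0.25],"dp":[0.9,0.26,0],"hand":0.6},{"rot":[0,0,0.25],"dp":[0.9,0.26,0],"hand":0.6}]'
python3 -m inch '[{"rot":[0,0,0.045],"dp":[0.4,-0.2,0],"hand":0.6},{"rot":[0,0,0.09],"dp":[0.7,-0.39,0],"hand":0.6},{"rot":[0,0,0.135],"dp":[0.7,-0.39,0],"hand":0.6},{"rot":[0,0,0.18],"dp":[0.7,-0.39,0],"hand":0.6},{"rot":[0,0,0.22],"dp":[0.7,-0.39,0],"hand":0.6},{"rot":[0,0,0.25],"dp":[0.7,-0.39,0],"hand":0.6},{"rot":[0,0,0.25],"dp":[0.7,-0.39,0],"hand":0.6},{"rot":[0,0,0.25],"dp":[0.7,-0.39,0],"hand":0.6}]'
python3 - <<'E'
from loc import *
st=status.state(); p=np.array(st['eef_pos']); R=np.array(st['orientation'])
s=snap('wrist'); np.save('w13.npy',s,allow_pickle=True); save(s,'w13.png'); V=s['pixels'].max(-1); P=cloud(s); T=(P-p)@R*1e3
m=(V<95)&(np.hypot(P[...,0]-.412,P[...,1]-.343)<.05)&(P[...,2]>.006)&(P[...,2]<.045)
q=np.ascontiguousarray(T[m],dtype=np.float32); print(p,R.round(3).tolist(),len(q))
xy=np.ascontiguousarray(q[:,:2]); print('tool',cv2.minAreaRect(xy))
for a in range(-50,50,10):
    k=q[(q[:,0]>a)&(q[:,0]<=a+10)]
    if len(k)>5: print(a,len(k),np.percentile(k[:,1],[1,99]).round(1),'ztop',(p[2]*1e3-np.percentile(k[:,2],[2,50,98])).round(1))
E
```

```text
time_s: 37.75
eef_pos: [0.5937, 0.1448, 0.0845]
orientation: [[-0.85, 0.527, 0.006], [0.527, 0.85, 0.001], [-0.005, 0.004, -1.0]]
force: [0.8, -0.6, 0.5]
width: 0.0637
grasp_force: 0.0
time_s: 38.55
eef_pos: [0.5293, 0.2133, 0.0992]
orientation: [[-0.849, 0.529, -0.001], [0.529, 0.849, -0.0], [0.0, -0.001, -1.0]]
force: [-0.2, 0.3, -1.1]
width: 0.0684
grasp_force: 0.0
time_s: 39.35
eef_pos: [0.4663, 0.2834, 0.0995]
orientation: [[-0.229, 0.973, -0.0], [0.973, 0.229, -0.0], [-0.0, -0.0, -1.0]]
force: [-0.4, 0.9, -0.8]
width: 0.0684
grasp_force: 0.0
time_s: 40.15
eef_pos: [0.4124, 0.3427, 0.0996]
orientation: [[0.525, 0.851, -0.0], [0.851, -0.525, -0.0], [-0.0, 0.0, -1.0]]
force: [0.1, -0.2, -0.4]
width: 0.0683
grasp_force: 0.0
[0.41236466 0.3427288  0.09960536] [[0.525, 0.851, -0.0], [0.851, -0.525, -0.0], [-0.0, 0.0, -1.0]] 2903
tool ((-0.763458251953125, -2.054655075073242), (48.67293167114258, 65.28881072998047), 89.88388061523438)
-40 35 [-15.8  11.5] ztop [26.3 25.  21.2]
-30 265 [-16.8  13.7] ztop [35.3 33.4 21.5]
-20 405 [-16.6  14.5] ztop [35.1 33.5 20.1]
-10 493 [-17.4  14.3] ztop [34.3 25.9 20.1]
0 414 [-17.2  14.2] ztop [26.4 24.8 19.8]
10 525 [-26.2  21.4] ztop [25.9 24.1 12.8]
20 629 [-26.  22.] ztop [24.9 15.2 12.7]
30 137 [-24.2  20.8] ztop [14.8 12.5  7.6]
```

View pics/w13.png

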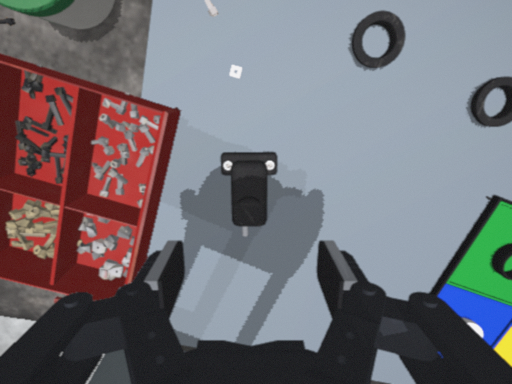

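Caliper at (249,190), long axis square with the tool, lugs up at rows 152–175, pin down at (245,231).

Run:
```python
from loc import *
st=status.state(); p=np.array(st['eef_pos']); R=np.array(st['orientation'])
s=np.load('w13.npy',allow_pickle=True).item(); V=s['pixels'].max(-1); P=cloud(s); T=(P-p)@R*1e3
m=(V<95)&(np.hypot(P[...,0]-.412,P[...,1]-.343)<.05)&(P[...,2]>.006)&(P[...,2]<.045); q=T[m]
k=q[(q[:,1]<-19.5)|(q[:,1]>17)]; print('lug x',np.percentile(k[:,0],[1,5,50,99]))
k=q[(q[:,0]>-12)&(q[:,0]<10)]; e=k[(k[:,1]>12)]; print(np.c_[e[:,1],p[2]*1e3-e[:,2]][::12].round(1).tolist()); e=k[(k[:,1]<-15)];print(np.c_[e[:,1],p[2]*1e3-e[:,2]][::12].round(1).tolist())
```

```text
lug x [11.80811694 13.19737957 24.88681393 31.74794233]
[[14.1, 19.1], [12.2, 23.4], [12.3, 23.2], [12.3, 24.6], [12.4, 23.8], [12.5, 23.7], [12.5, 24.1]]
[[-17.0, 21.5], [-16.1, 23.2], [-16.2, 22.4], [-16.3, 22.2], [-16.4, 22.1], [-15.6, 22.4]]
```

```bash
python3 -m inch '[{"rot":[0,0,0],"dp":[-0.03,-0.015,0.2],"hand":0.6},{"rot":[0,0,0],"dp":[-0.03,-0.015,0.45],"hand":0.6},{"rot":[0,0,0],"dp":[-0.03,-0.015,0.7],"hand":0.6},{"rot":[0,0,0],"dp":[-0.03,-0.015,0.85],"hand":0.6},{"rot":[0,0,0],"dp":[-0.03,-0.015,0.95],"hand":0.6},{"rot":[0,0,0],"dp":[-0.03,-0.015,1],"hand":0.6},{"rot":[0,0,0],"dp":[-0.03,-0.015,1],"hand":0.5},{"rot":[0,0,0],"dp":[-0.03,-0.015,1],"hand":0.3}]'
python3 -m inch '[{"rot":[0,0,0],"dp":[0,0,0.08],"hand":0.3},{"rot":[0,0,0],"dp":[0,0,0.15],"hand":0.2},{"rot":[0,0,0],"dp":[0,0,0.2],"hand":0.1},{"rot":[0,0,0],"dp":[0,0,0.2],"hand":-0.1},{"rot":[0,0,0],"dp":[0,0,0.2],"hand":-0.3},{"rot":[0,0,0],"dp":[0,0,0.2],"hand":-0.45},{"rot":[0,0,0],"dp":[0,0,0.2],"hand":-0.45},{"rot":[0,0,0],"dp":[0,0,0.2],"hand":-0.45}]'
```

```text
time_s: 41.0
eef_pos: [0.4101, 0.3415, 0.0006]
orientation: [[0.527, 0.85, 0.001], [0.85, -0.527, 0.001], [0.002, 0.001, -1.0]]
force: [0.1, 0.5, 0.1]
width: 0.0559
grasp_force: 0.0
time_s: 41.8
eef_pos: [0.4091, 0.341, -0.0206]
orientation: [[0.527, 0.85, -0.001], [0.85, -0.527, -0.0], [-0.001, -0.0, -1.0]]
force: [-0.1, -0.4, -0.7]
width: 0.042
grasp_force: 59.5
```

```bash
python3 -m inch '[{"rot":[0,0,0],"dp":[0,0,-0.1],"hand":-0.45},{"rot":[0,0,0],"dp":[0,0,-0.25],"hand":-0.45},{"rot":[0,0,0],"dp":[0,0,-0.45],"hand":-0.45},{"rot":[0,0,0],"dp":[0,0,-0.65],"hand":-0.45},{"rot":[0,0,0],"dp":[0,0,-0.8],"hand":-0.45},{"rot":[0,0,0],"dp":[0,0,-0.9],"hand":-0.45},{"rot":[0,0,0],"dp":[0,0,-0.9],"hand":-0.45},{"rot":[0,0,0],"dp":[0,0,-0.9],"hand":-0.45}]'
python3 - <<'E'
from h import *
w=snap('wrist'); s=snap('side'); np.save('w14.npy',w,allow_pickle=True)
a=cv2.resize(w['pixels'][100:384,80:432],(400,320)); b=cv2.resize(s['pixels'][140:300,200:400],(400,320),interpolation=cv2.INTER_CUBIC)
save(dict(pixels=np.hstack([a,b])),'w14.png')
E
```

```text
time_s: 42.6
eef_pos: [0.4092, 0.341, 0.0694]
orientation: [[0.527, 0.85, -0.0], [0.85, -0.527, -0.0], [-0.0, -0.0, -1.0]]
force: [-0.7, 0.5, -1.2]
width: 0.0421
grasp_force: 59.7
```

View pics/w14.png

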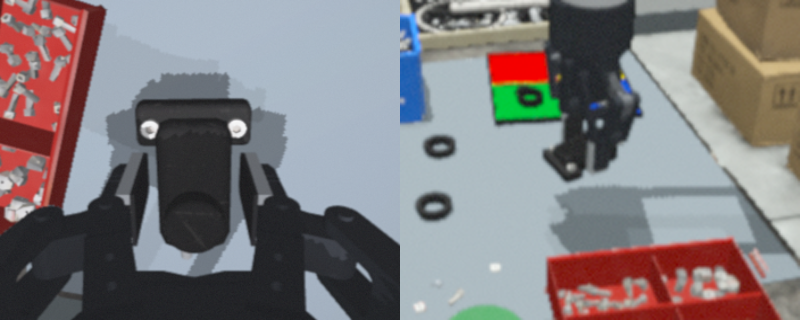

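The caliper is held by both pads and hangs level off the mat (side panel (575,160)). I have used more pictures than the 14 allowed, so from here I check by numbers only.

```bash
python3 -m inch '[{"rot":[0,0,0],"dp":[-0.1,0.3,0],"hand":-0.45},{"rot":[0,0,0],"dp":[-0.2,0.6,0],"hand":-0.45},{"rot":[0,0,0],"dp":[-0.26,0.87,0],"hand":-0.45},{"rot":[0,0,0],"dp":[-0.26,0.87,0],"hand":-0.45},{"rot":[0,0,0],"dp":[-0.26,0.87,0],"hand":-0.45},{"rot":[0,0,0],"dp":[-0.26,0.87,0],"hand":-0.45},{"rot":[0,0,0],"dp":[-0.26,0.87,0],"hand":-0.45},{"rot":[0,0,0],"dp":[-0.26,0.87,0],"hand":-0.45}]' | head -2
python3 -m inch '[{"rot":[0,0,0],"dp":[-0.1,0.3,0],"hand":-0.45},{"rot":[0,0,0],"dp":[-0.2,0.6,0],"hand":-0.45},{"rot":[0,0,0],"dp":[-0.26,0.87,0],"hand":-0.45},{"rot":[0,0,0],"dp":[-0.26,0.87,0],"hand":-0.45},{"rot":[0,0,0],"dp":[-0.26,0.87,0],"hand":-0.45},{"rot":[0,0,0],"dp":[-0.26,0.87,0],"hand":-0.45},{"rot":[0,0,0],"dp":[-0.26,0.87,0],"hand":-0.45},{"rot":[0,0,0],"dp":[-0.26,0.87,0],"hand":-0.45}]' | head -2
python3 -m inch '[{"rot":[0,0,0],"dp":[-0.1,0.3,0],"hand":-0.45},{"rot":[0,0,0],"dp":[-0.2,0.6,0],"hand":-0.45},{"rot":[0,0,0],"dp":[-0.26,0.87,0],"hand":-0.45},{"rot":[0,0,0],"dp":[-0.26,0.87,0],"hand":-0.45},{"rot":[0,0,0],"dp":[-0.26,0.87,0],"hand":-0.45},{"rot":[0,0,0],"dp":[-0.26,0.87,0],"hand":-0.45},{"rot":[0,0,0],"dp":[-0.26,0.87,0],"hand":-0.45},{"rot":[0,0,0],"dp":[-0.26,0.87,0],"hand":-0.45}]' | head -2
python3 -m inch '[{"rot":[0,0,0.03],"dp":[-0.1,0.3,0],"hand":-0.45},{"rot":[0,0,0.06],"dp":[-0.2,0.6,0],"hand":-0.45},{"rot":[0,0,0.09],"dp":[-0.26,0.87,0],"hand":-0.45},{"rot":[0,0,0.113],"dp":[-0.26,0.87,0],"hand":-0.45},{"rot":[0,0,0.113],"dp":[-0.26,0.87,0],"hand":-0.45},{"rot":[0,0,0.113],"dp":[-0.26,0.87,0],"hand":-0.45},{"rot":[0,0,0.113],"dp":[-0.26,0.87,0],"hand":-0.45},{"rot":[0,0,0.113],"dp":[-0.26,0.87,0],"hand":-0.45}]'
python3 - <<'E'
from loc import *
st=status.state(); p=np.array(st['eef_pos']); R=np.array(st['orientation'])
s=snap('wrist'); np.save('w15.npy',s,allow_pickle=True); V=s['pixels'].max(-1); P=cloud(s); T=(P-p)@R*1e3
print(p.round(4),'to red',((np.r_[.6514,.0693,0]-p)@R*1e3).round(1)[:2])
for k,(c,r) in pockets(s).items(): print(k,np.round(r[0],4),np.round(r[1],4))
m=(V<95)&(np.abs(T[...,0])<45)&(np.abs(T[...,1])<27)&(T[...,2]<-26)&(T[...,2]>-60)
q=T[m]
for a in range(-40,40,10):
    k=q[(q[:,0]>a)&(q[:,0]<=a+10)&((np.abs(q[:,1])<17)|(a>=10))]
    if len(k)>5: print(a,len(k),np.percentile(k[:,1],[1,99]).round(1),'ztop',-np.percentile(k[:,2],[2,50,98]).round(1))
print('extent x',np.percentile(q[np.abs(q[:,1])<14][:,0],[.5,99.5]))
for y0 in(-14,0): 
    k=q[(q[:,0]>0)&(q[:,0]<10)&(q[:,1]>y0)&(q[:,1]<y0+12)]; print('tilt y',y0,np.median(k[:,2]))
E
```

```text
time_s: 43.5
eef_pos: [0.469, 0.2738, 0.0696]
time_s: 44.3
eef_pos: [0.5292, 0.2059, 0.0697]
time_s: 45.1
eef_pos: [0.5895, 0.138, 0.0698]
time_s: 45.9
eef_pos: [0.6498, 0.0699, 0.0698]
orientation: [[0.789, 0.615, 0.0], [0.615, -0.789, -0.0], [0.0, 0.0, -1.0]]
force: [-0.0, 0.1, -1.6]
width: 0.0423
grasp_force: 60.1
[0.6498 0.0699 0.0698] to red [0.9 1.4]
red [0.6523 0.0694] [0.0938 0.0948]
yellow [0.5766 0.0104] [0.0943 0.0947]
green [0.5933 0.1451] [0.0939 0.0944]
blue [0.5316 0.1068] [0.0468 0.0798]
-30 283 [-14.7  15.2] ztop [55.4 54.2 42.7]
-20 1061 [-14.9  14.9] ztop [55.5 54.2 43.2]
-10 1646 [-14.8  14.2] ztop [55.1 52.7 43.7]
0 1245 [-15.4  14.4] ztop [50.4 45.8 42.5]
10 1714 [-23.2  22.4] ztop [57.  45.4 34.7]
20 2054 [-24.6  23.1] ztop [46.4 43.1 34.3]
30 1381 [-24.   22.4] ztop [36.5 34.6 28.1]
extent x [-24.15421957  34.90576402]
tilt y -14 -45.85220632006552
tilt y 0 -45.94608867226045
```

```bash
python3 -m inch '[{"rot":[0,0,0],"dp":[0.04,0.02,0.15],"hand":-0.45},{"rot":[0,0,0],"dp":[0.04,0.02,0.35],"hand":-0.45},{"rot":[0,0,0],"dp":[0.04,0.02,0.55],"hand":-0.45},{"rot":[0,0,0],"dp":[0.04,0.02,0.7],"hand":-0.45},{"rot":[0,0,0],"dp":[0.04,0.02,0.78],"hand":-0.45},{"rot":[0,0,0],"dp":[0.04,0.02,0.81],"hand":-0.45},{"rot":[0,0,0],"dp":[0.04,0.02,0.81],"hand":-0.45},{"rot":[0,0,0],"dp":[0.04,0.02,0.81],"hand":-0.45}]'
python3 -m inch '[{"rot":[0,0,0],"dp":[0,0,0.01],"hand":-0.45},{"rot":[0,0,0],"dp":[0,0,0.02],"hand":-0.45},{"rot":[0,0,0],"dp":[0,0,0.025],"hand":-0.45},{"rot":[0,0,0],"dp":[0,0,0.03],"hand":-0.45},{"rot":[0,0,0],"dp":[0,0,0.035],"hand":-0.45},{"rot":[0,0,0],"dp":[0,0,0.04],"hand":-0.45},{"rot":[0,0,0],"dp":[0,0,0.04],"hand":-0.45},{"rot":[0,0,0],"dp":[0,0,0.04],"hand":-0.45}]'
```

```text
time_s: 46.75
eef_pos: [0.6555, 0.0701, -0.0101]
orientation: [[0.79, 0.613, 0.002], [0.613, -0.79, -0.0], [0.002, 0.001, -1.0]]
force: [0.4, -0.5, -1.3]
width: 0.042
grasp_force: 60.1
time_s: 47.55
eef_pos: [0.6546, 0.0701, -0.0153]
orientation: [[0.79, 0.613, -0.0], [0.613, -0.79, -0.0], [-0.0, 0.0, -1.0]]
force: [0.4, 0.3, -2.0]
width: 0.0424
grasp_force: 60.1
```

```bash
python3 -m inch '[{"rot":[0,0,0],"dp":[0,0,0.003],"hand":-0.45},{"rot":[0,0,0],"dp":[0,0,0.006],"hand":-0.45},{"rot":[0,0,0],"dp":[0,0,0.008],"hand":-0.45},{"rot":[0,0,0],"dp":[0,0,0.008],"hand":-0.45},{"rot":[0,0,0],"dp":[0,0,0.008],"hand":-0.45},{"rot":[0,0,0],"dp":[0,0,0.008],"hand":-0.45},{"rot":[0,0,0],"dp":[0,0,0.008],"hand":-0.45},{"rot":[0,0,0],"dp":[0,0,0.008],"hand":-0.45}]'
```

```text
time_s: 48.35
eef_pos: [0.6548, 0.0702, -0.0158]
orientation: [[0.79, 0.613, 0.0], [0.613, -0.79, 0.0], [0.0, 0.0, -1.0]]
force: [-0.0, 0.1, 1.9]
width: 0.0422
grasp_force: 60.3
```

```bash
python3 -m inch '[{"rot":[0,0,0],"dp":[0,0,0.003],"hand":0},{"rot":[0,0,0],"dp":[0,0,0.003],"hand":0.2},{"rot":[0,0,0],"dp":[0,0,0.003],"hand":0.3},{"rot":[0,0,0],"dp":[0,0,0.003],"hand":0.3},{"rot":[0,0,0],"dp":[0,0,-0.1],"hand":0.3},{"rot":[0,0,0],"dp":[0,0,-0.4],"hand":0.3},{"rot":[0,0,0],"dp":[0,0,-0.8],"hand":0.3},{"rot":[0,0,0],"dp":[0,0,-1],"hand":0.3}]'
python3 -m inch '[{"rot":[0,0,0],"dp":[-0.4,0,-0.3],"hand":0.3},{"rot":[0,0,0],"dp":[-0.9,0,-0.6],"hand":0.3},{"rot":[0,0,0],"dp":[-1,0,-1],"hand":0.3},{"rot":[0,0,0],"dp":[-1,0,-1],"hand":0.3},{"rot":[0,0,0],"dp":[-1,0,-1],"hand":0.3},{"rot":[0,0,0],"dp":[-1,0,-1],"hand":0.3},{"rot":[0,0,0],"dp":[-1,0,-1],"hand":0.3},{"rot":[0,0,0],"dp":[-1,0,-1],"hand":0.3}]' | head -2
python3 - <<'E'
from loc import *
s=snap('wrist'); P=cloud(s); c0=np.array([.5848,.0777]); u=np.array([.7896,.6136]); v=np.array([-.6136,.7896])
for k,(c,r) in pockets(s).items(): print(k,np.round(r[0],4),np.round(r[1],4),cv2.boundingRect(c))
V=s['pixels'].max(-1); S=np.ptp(s['pixels'].astype(int),axis=-1)
for n,a,b in(('blue',-1,1),('yellow',-1,-1),('green',1,1),('red',1,-1)):
    c=c0+.0475*(a*u+b*v); d=P[...,:2]-c; A,B=d@u*1e3,d@v*1e3
    m=(abs(A)<42)&(abs(B)<42)&(P[...,2]>.0115)&(P[...,2]<.06)&(S<60)
    if m.sum(): q=np.c_[A[m],B[m],P[m][:,2]*1e3]; print(n,m.sum(),'min/max',np.percentile(q,[1,99],axis=0).round(1).tolist(),'z50,95',np.percentile(q[:,2],[50,95]).round(1))
E
```

```text
time_s: 49.15
eef_pos: [0.6567, 0.0701, 0.0891]
orientation: [[0.79, 0.613, 0.007], [0.613, -0.79, -0.0], [0.005, 0.004, -1.0]]
force: [-0.1, 0.7, 0.2]
width: 0.0559
grasp_force: 0.0
time_s: 49.95
eef_pos: [0.5752, 0.0092, 0.1822]
red [0.6521 0.0691] [0.0941 0.0949] (205, 28, 93, 95)
yellow [0.577  0.0105] [0.0942 0.0947] (209, 123, 85, 80)
green [0.593  0.1451] [0.0942 0.0939] (112, 28, 95, 95)
blue [0.5176 0.0868] [0.0943 0.0945] (124, 123, 87, 80)
blue 644 min/max [[-19.6, -18.2, 12.6], [18.9, 20.1, 19.8]] z50,95 [18.1 19.4]
yellow 295 min/max [[-16.3, -16.3, 12.6], [16.3, 14.9, 29.2]] z50,95 [26.7 28.7]
green 611 min/max [[-17.9, -24.9, 12.6], [17.3, 18.4, 22.8]] z50,95 [20.  22.2]
red 2363 min/max [[-33.0, -23.0, 17.5], [36.6, 21.7, 40.1]] z50,95 [29.7 39.4]
```

```bash
python3 -c "
from bench import env
print(env.job_done())"
```

```text
the job is handed in; nothing more can be done
None
```

The kit is laid out and handed in at about 50 s: white cup, spacers, clamp and caliper each set down flat in the blue, yellow, green and red pockets, all measuring within about 4 mm of pocket centre (the clamp is the furthest off). The two black cups were not touched. I viewed 17 pictures instead of the 14 allowed, and my first two grasps of the white cup closed on nothing (a mistyped shift, then a finger-tip offset of about 29 mm I had not yet measured) without moving it.

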